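Sort the drawn blood tubes by cap colour into the courier case and fasten it

ROBOT

A 6-joint arm with a two-finger parallel gripper is mounted at the origin on a cart in front of the work surface, level with it; the furniture and walls round the work are solid. World frame = base frame: x ahead of the robot, y to its left, z up, the work surface at z = 0. Lengths are in mm, angles in rad, forces in N, time in s.
With the tool pointing down it reaches from about 375 to 925 mm from the base axis. Payload 5.7 kg.
Tool frame: the origin (TCP) lies at the very end of the fingers, on their centre line; the grasp point (between the pads) lies 19 mm behind it (r.tcp_to_grasp is the distance from the TCP to the grasp point, in mm); z points along the fingers, y is the line along which they close (so a half turn about z gives the same grasp; the last joint's range is limited). The gripper opens to 88 mm and grips with 3 to 60 N. Pads are 20 mm wide; open, the fingers measure 115 mm over their backs; the gripper's body (75 mm by 178 mm) begins 61 mm behind the grasp point.
Start: joints at [1.19, 0.359, 1.51, -0, 1.272, -0.115], TCP at [157.601, 578.895, 187.923] pointing down, gripper open.
Joint ranges: [-2.97, 2.97], [-1.01, 2.36], [0.21, 2.38], [-0.96, 4.11], [0.2, 2.71], [-2.98, 2.98]. Speed limits (rad/s): [2.39, 2.39, 3.14, 3.14, 3.14, 3.14].

INTERFACE

Orientations are given as a unit quaternion [x, y, z, w].
In Python, from station import r gives the robot as it stands.
- The arm moves only by the tool move_arm, never from a script. Its argument "increments" is a list of rows, each an object with "offset": the shift along the tool's x, y, z in mm, a list of three; "rotation": the turn, a rotation vector about the tool's x, y, z in degrees, a list of three. In form: [{"offset": [x, y, z], "rotation": [rx, ry, rz]}, ...]. A call has 1 to 5 rows; each row shifts and turns the commanded pose from where the row before left it, along the tool's axes as they then stand; what a row does not reach is not made up. A row lasts 1/8 s, in which the tool goes at most 62.5 mm and 10.7 degrees, less where a joint would pass 70% of its speed; a pose out of reach is approached as far as the arm can. A call is refused whole if a number of a shift passes 62.5 or a number of a turn 10.7, either way. A call with a gripper value outside its range is refused whole. "grip" is the closure, from 0 (fully open) to 1 (shut), set as the call begins (left out, the last holds). The fingers move at their own pace and stop on an object; "newtons" is the grip in N (left out, the last holds). Time passes only in rows, so rows that do not move let the fingers close. It gives the time, the measured TCP pose, the force, the opening and the grip force at its end, in the units of the state.
- r.sense(): the state, without advancing time (a new reading comes with each control period).
- r.get_image(name): name is "scene" or "top"; returns the picture (480x640x3 uint8, red, green, blue); there is no depth.
- r.camera_model(name): a dict with "fx", "fy", "cx", "cy" (pixels), "k1" (the pictures are not rectified: a ray, as slopes to the right and down, at radius r is drawn at 1 + k1 r^2 times it, then the intrinsics apply), "world_to_cam" (4x4, takes a point from world to camera coordinates). Camera axes: x right, y down, z forward; pixel columns grow to the right and rows downward; lengths in mm; the calibration is good to about 2 mm. A picture is of the moment at which its call begins. camera_model takes no time and is no camera call.
- r.close_job(): hands the job in; it is judged then, once.
Trained networks look in the newest picture that a camera, given by its name, has taken for a name from the list of things; names that differ only in an ending like _2 or _b are one class to them, and where a whole thing is asked for, a point or a joint stands for the part that bears it (a point fixed in the world has none). Each returns a list of dicts, best first, with "confidence" (0 to 1); they miss things now and then, are a little off and sometimes report something else, mostly with a low value. They report only what shows in the picture. A call takes as long as a camera call. They do not tell look-alikes from the thing itself.
- r.find_in(camera, label): "bbox" ([left, top, width, height] in pixels, round what is visible of it).
- r.outline_of(camera, label): "mask" (480x640 bool, what is visible of it) and "bbox" ([left, top, width, height] in pixels, round what is visible of it).
The state is a dict: "time": time; "q": joint angles; "qvel": joint speeds; "effort": joint torques, N m; "tcp_pos": TCP position; "tool_rot": TCP orientation; "contact_force": force on the tool from outside, world axes, zero at the start; "ft_torque": the same for the moment, N m; "width": finger opening in mm; "grip_force": force on a finger pad.
Only numpy, scipy, OpenCV 4.12 (cv2) and the standard library are available. Lean on these libraries where they do the work, as an engineer would, in place of code of your own. Each camera call takes 0.05 s, during which the arm holds its last target. There are 200 camera calls.

TASK

The three blood tubes reclining in the sloping metal stand are ready for the courier: lay each one down flat in the courier case, in the tray of its own cap colour, without dropping it. When all three are in, swing the case's blue lid shut, then fold the orange catch on its front edge fully down against the front of the case. Leave the strip bottle, the dropper bottle and the marker pen where they are.

Things in the scene. Friction and masses are not known exactly. Their poses are not given: they have to be found in the camera images.
- stand: bare aluminium folded-sheet stand, 105 x 200 x 67 mm, fixed; origin at the centre of its underside, y across, its sheet slopes up along its own +x (leftward for the robot) at 35 degrees from level. Three grey cradles sit on the sheet at y = -65, 0, +65 mm, a tube in each (which is where varies), parallel to the slope, middle line 28 mm off the sheet; a stop block holds the low round end
- cradle1: one of the three identical grey cradles, fixed; origin under the stand's sheet, axes as the stand's. A tube lies in two notched saddles whose prongs reach 5 mm beyond its middle line, so it lifts out straight off the slope (35 degrees from vertical, up and to the right). Between the saddles 46 mm are free along the tube, with 24 mm free below its middle line
- purple_a: sample tube, purple cap, 88 mm long, body 13 mm and cap 17 mm thick, about 14 g. Long axis = its y: cap end at y = -50 mm, round end at y = +37 mm. Origin on its underside; middle line at z = +6.6 mm. In the stand its z stands square off the slope and its cap (-y) points up the slope; between the saddles it is free for fingers at y = -24 to +21 mm
- purple_b: sample tube, purple cap, 88 mm long, body 13 mm and cap 17 mm thick, about 14 g. Long axis = its y: cap end at y = -50 mm, round end at y = +37 mm. Origin on its underside; middle line at z = +6.6 mm. In the stand its z stands square off the slope and its cap (-y) points up the slope; between the saddles it is free for fingers at y = -24 to +21 mm
- green: sample tube, green cap, 119 mm long, body 13 mm and cap 17 mm thick, about 14 g. Long axis = its y: cap end at y = -65 mm, round end at y = +53 mm. Origin on its underside; middle line at z = +6.6 mm. In the stand its z stands square off the slope and its cap (-y) points up the slope; between the saddles it is free for fingers at y = -8 to +37 mm
- case: light grey courier case, 165 x 270 x 52 mm, fixed; origin at the centre of its underside, x away from its front (the front faces the robot), z up. In it stand two colour trays side by side along y. The lid's hinge line runs along the case's y at x = +82.5, z = 52.5 mm (far upper edge); the catch is at the middle of the front
- purple_tray: purple open tray in the case, 155 x 126 x 42 mm with 3 mm walls and floor, fixed; origin at the centre of its underside (4 mm above the desk), long side along the case's x. Tubes with purple caps go in it. It may be on the left or the right
- green_tray: green open tray, like the purple one: 155 x 126 x 42 mm, 3 mm walls and floor, fixed; origin at the centre of its underside. The tube with the green cap goes in it
- lid (a joint): blue lid of the case, a flat plate 169 x 274 x 8 mm on the hinge along the far edge: 0 = shut, lying on the case; about 1.6 to 1.85 rad = standing open, tipped back past upright. A stiff hinge (0.3 N m of friction): it stays where it is left and must be pushed all the way, with about 2 to 5 N near its edge
- lid_edge (a point): middle of the lid's free edge, on its outer face, 167 mm from the hinge line. With the lid shut it is on top at the front, 60 mm above the desk
- catch (a joint): orange catch, a flap 40 mm wide and 39 mm long hinged on the middle of the lid's free edge: 0 = sticking straight out from the lid, in its plane (with the lid shut: level, towards the robot, 56 mm above the desk); 1.57 rad = folded fully down against the front of the case (fastened). It is stiff (0.05 N m of friction, about 2 N at 25 mm from its hinge), has no spring and stays where it is left
- catch_end (a point): middle of the free end of the catch, 38 mm from its hinge line; the hinge line lies along the case's y, 3 mm in front of the lid's free edge
- strip_bottle: white test strip bottle with a black cap, 50 mm thick, 133 mm tall, standing loose; origin at the centre of its underside; must stay where it is
- dropper: small white dropper bottle, 26 mm thick, 62 mm tall, standing loose; origin at the centre of its underside; must stay where it is
- marker: black marker pen, 138 mm long and 11 mm thick, lying loose along its y axis; origin at its middle on the underside; must stay where it is
There are look-alikes about, which are no part of the job. Leave any red look-alike of the purple_a alone.

How it is judged:
By the outcome, as a careful person would: the job done as asked, in the order asked, and still so for the second after the job is handed in, with the robot touching nothing.
It also fails if it takes over 72 s, if anything falls off the work surface, if the arm or the gripper's body presses on something with over 40 N, if the wrist force passes 120 N, or if a joint passes its speed limit or range.

## Working session

There is one attempt and no reset: what is moved stays moved. The work goes in short steps, Python scripts to look and compute and a tool call to move; the robot and the scene stay as the last step left them, time stands still between calls to the robot, and variables do not carry over. Pictures are saved under pics/ and viewed, at most 10 in all, crops included, and the job is handed in when it is done.

Besides the shell and the picture viewer there is one more tool, called after ">>>" as name(argument=value, ...), one argument or row to a line, values as JSON. move_arm: Moves the arm, as the interface text tells. Its arguments: {"type":"object","properties":{"increments":{"type":"array","items":{"type":"object","properties":{"offset":{"type":"array","items":{"type":"number"}},"rotation":{"type":"array","items":{"type":"number"}}}}},"grip":{"type":"number"},"newtons":{"type":"number"}},"required":["increments"]}

```bash
ls; mkdir -p pics
python3 - <<'E'
from station import r
import cv2
for n in ("scene","top"):
    im=r.get_image(n); cv2.imwrite(f"pics/{n}0.png",im[:,:,::-1])
    m=r.camera_model(n); print(n,{k:(v if k!="world_to_cam" else [[round(float(x),4) for x in q] for q in v]) for k,v in m.items()})
print(r.sense())
E
```

```text
pics
scene {'fx': 561.194050866905, 'fy': 561.194050866905, 'cx': 319.4876604414895, 'cy': 227.34777274755072, 'k1': -0.07425392681066087, 'world_to_cam': [[0.5288, -0.8486, -0.015, -261.9434], [-0.6567, -0.3979, -0.6406, 403.6706], [0.5377, 0.3486, -0.7677, 1288.9067], [0.0, 0.0, 0.0, 1.0]]}
top {'fx': 554.6583681615778, 'fy': 554.6583681615778, 'cx': 327.2875644589457, 'cy': 250.62634231822508, 'k1': 0.05052593311534547, 'world_to_cam': [[-0.0214, -0.9998, 0.0052, 48.9991], [-0.9855, 0.0202, -0.1684, 531.4983], [0.1682, -0.0087, -0.9857, 1267.242], [0.0, 0.0, 0.0, 1.0]]}
{'time': 0.1, 'q': array([ 1.18988069e+00,  3.59430393e-01,  1.51129746e+00, -1.41962151e-05,
        1.27251328e+00, -1.15095573e-01]), 'qvel': array([ 8.98580275e-04, -1.32903792e-04, -1.40225617e-03,  4.47134550e-05,
        3.49326372e-04,  6.45725900e-04]), 'effort': array([ 5.43614933e-04, -5.16363430e+01, -2.71406722e+01,  6.75808685e-02,
        2.74765596e-02, -2.94731672e-05]), 'tcp_pos': array([157.37946954, 578.29633052, 187.20542232]), 'tool_rot': array([ 1.32516946e-01,  9.91180397e-01, -8.00683682e-04, -1.95750943e-04]), 'contact_force': array([ 0.22185591,  0.45229698, -0.30051309]), 'ft_torque': array([ 0.05644574,  0.01266428, -0.00407749]), 'grip_force': 0.0, 'width': 87.56973430277169}
```

View pics/scene0.png

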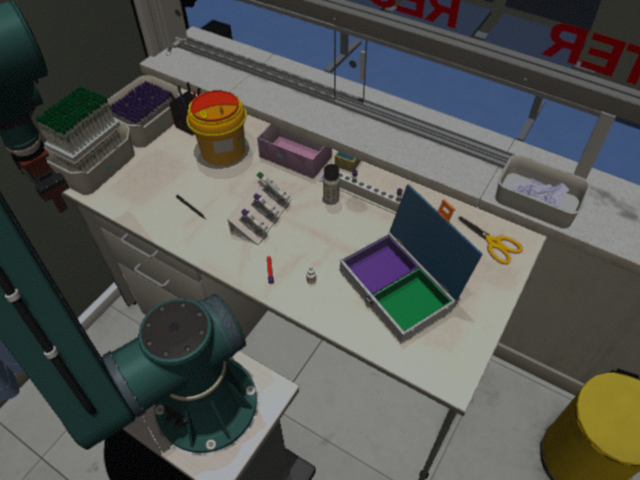

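View pics/top0.png

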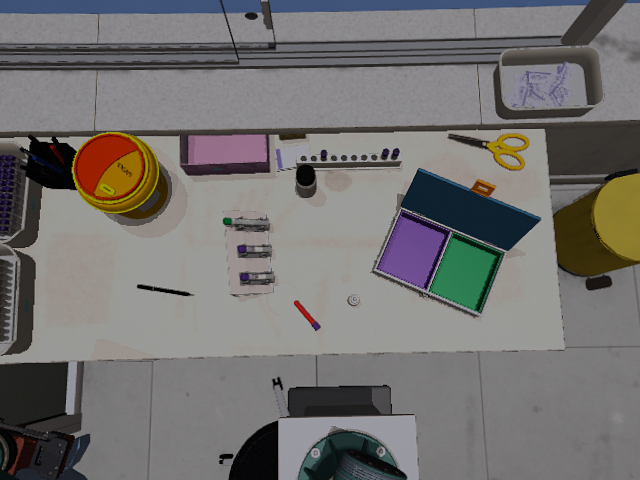

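Scene: the stand's tubes lie at top pixels green (248,224), purple (255,250) and purple (257,278). The red look-alike is at (307,315), loose on the desk. The case is at (440,260), with the purple tray on the left and the green on the right. More purple caps sit in the rack at (385,155) and in the far-left racks. The ones I want are the two purple tubes and one green in the sloped stand. I'll confirm that in an enlarged crop and take outlines.

```bash
cat > h.py <<'E'
import numpy as np, cv2
from station import r
from scipy.spatial.transform import Rotation as R
from scipy.optimize import least_squares
M={n:r.camera_model(n) for n in("scene","top")}
def proj(n,P):
    m=M[n];T=np.array(m["world_to_cam"]);P=np.atleast_2d(P)
    c=P@T[:3,:3].T+T[:3,3];s=c[:,:2]/c[:,2:]
    s=s*(1+m["k1"]*(s**2).sum(1,keepdims=True))
    return s*[m["fx"],m["fy"]]+[m["cx"],m["cy"]]
def onz(n,uv,z):
    "world point at height z seen at pixel uv"
    f=lambda p:proj(n,[p[0],p[1],z])[0]-uv
    return np.r_[least_squares(f,[500.,0.],x_scale=100).x,z]
E
python3 - <<'E'
from h import *
s=cv2.imread("pics/scene0.png");t=cv2.imread("pics/top0.png")
a=cv2.resize(s[160:250,220:300],(533,600),interpolation=cv2.INTER_CUBIC)
b=cv2.resize(t[205:305,215:285],(420,600),interpolation=cv2.INTER_CUBIC)
cv2.imwrite("pics/c1.png",cv2.resize(np.hstack([a,b]),(800,504)))
res={}
for n in("scene","top"):
  for l in("purple_a","green","purple_tray","green_tray","stand","lid","strip_bottle","dropper","marker","catch","case"):
    for i,d in enumerate(r.outline_of(n,l)):
      k=d["mask"];ys,xs=np.nonzero(k)
      if len(xs)==0: continue
      res[f"{n}|{l}|{i}"]=k
      c,(w,h),an=cv2.minAreaRect(np.c_[xs,ys].astype(np.float32))
      print(n,l,round(d["confidence"],2),d["bbox"],len(xs),np.round(cv2.boxPoints((c,(w,h),an)).ravel()).astype(int).tolist())
np.savez_compressed("m.npz",**res)
E
```

```text
scene purple_a 0.67 [238.7, 211.5, 25.4, 18.9] 107 [241, 212, 244, 209, 265, 228, 262, 231]
scene purple_a 0.44 [248.9, 190.4, 27.7, 27.3] 164 [252, 196, 256, 192, 278, 214, 273, 218]
scene green 0.46 [255.2, 169.2, 30.9, 32.2] 169 [256, 175, 259, 171, 288, 197, 285, 201]
scene purple_tray 0.61 [344.6, 235.8, 73.4, 55.8] 2240 [344, 261, 395, 230, 418, 268, 367, 298]
scene purple_tray 0.45 [229.1, 178.8, 61.2, 64.2] 1423 [221, 226, 259, 175, 292, 199, 254, 250]
scene green_tray 0.66 [375.4, 271.6, 75.6, 58.1] 2515 [373, 295, 424, 262, 450, 301, 399, 335]
scene stand 0.85 [229.6, 178.5, 59.6, 61.2] 1247 [222, 225, 262, 175, 293, 199, 253, 249]
scene stand 0.23 [389.5, 182.8, 90.9, 117.0] 5306 [374, 217, 420, 173, 500, 256, 455, 300]
scene lid 0.84 [390.2, 184.2, 92.5, 116.3] 5216 [374, 217, 419, 173, 500, 256, 455, 300]
scene strip_bottle 0.7 [322.5, 162.5, 17.5, 41.5] 639 [323, 164, 339, 164, 339, 204, 323, 204]
scene marker 0.69 [441.6, 200.0, 15.4, 21.5] 176 [437, 214, 443, 200, 455, 206, 448, 220]
scene marker 0.65 [182.4, 199.5, 18.5, 17.5] 46 [182, 201, 183, 200, 201, 214, 200, 2
[... 816 characters left out ...]
stand 0.89 [223.8, 207.3, 47.1, 89.4] 2317 [223, 210, 267, 207, 273, 294, 229, 297]
top lid 0.94 [400.9, 166.4, 140.9, 85.4] 5671 [400, 206, 421, 155, 545, 206, 524, 258]
top lid 0.2 [427.9, 230.1, 73.2, 83.2] 3596 [427, 292, 452, 231, 504, 252, 479, 313]
top strip_bottle 0.63 [293.2, 165.5, 23.2, 34.5] 594 [294, 165, 314, 163, 317, 196, 297, 198]
top dropper 0.51 [347.4, 291.6, 12.8, 14.2] 106 [349, 294, 359, 294, 359, 305, 349, 305]
top marker 0.8 [139.9, 283.1, 46.8, 13.6] 202 [138, 288, 138, 284, 188, 291, 188, 295]
top catch 0.53 [472.3, 179.4, 23.9, 18.5] 275 [471, 190, 477, 177, 496, 186, 489, 199]
top case 0.49 [404.1, 169.3, 134.9, 79.3] 5475 [400, 207, 420, 156, 544, 206, 524, 256]
```

View pics/c1.png

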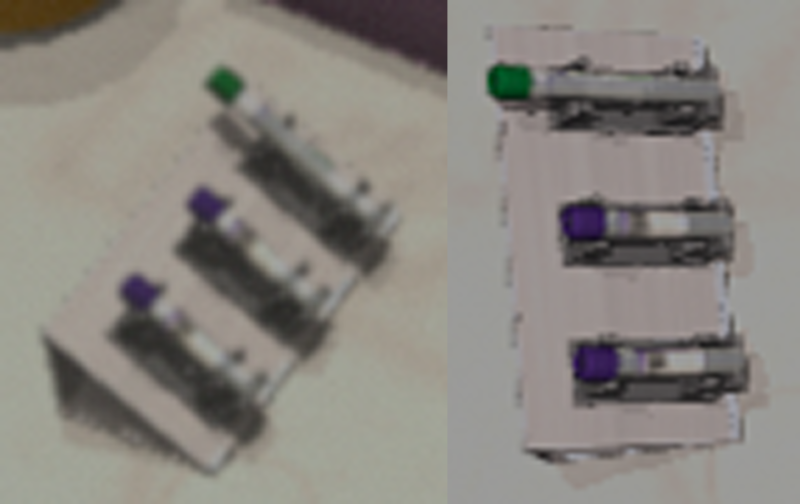

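The crop confirms it: the stand holds one green cap (top row) and two purple caps. The red look-alike is not in the stand. Next I fit the poses.

```bash
cat > fit.py <<'E'
from h import *
m=np.load("m.npz")
im={"scene":cv2.imread("pics/scene0.png"),"top":cv2.imread("pics/top0.png")}
box={"scene":(160,250,220,300),"top":(205,305,215,285)}
caps={}
for n in im:
    a,b,c,d=box[n];h=cv2.cvtColor(im[n][a:b,c:d],cv2.COLOR_BGR2HSV).astype(int)
    for col,(lo,hi) in{"g":(50,85),"p":(115,150)}.items():
        k=((h[...,0]>lo)&(h[...,0]<hi)&(h[...,1]>110)).astype(np.uint8)
        N,_,st,ce=cv2.connectedComponentsWithStats(k)
        L=[(st[i,4],ce[i]+[c,a]) for i in range(1,N) if st[i,4]>8]
        L.sort(key=lambda q:q[1][1]);print(n,col,[(int(s),q.round(1)) for s,q in L])
        for j,(s,q) in enumerate(L[:2]): caps[n,col+str(j)]=q
th=np.radians(35)
# stand pose p=(x,y,yaw,h): middle-cradle tube mid-line at purple tube-origin ; tube frame
def tubeR(yaw):
    ux=np.array([np.cos(yaw),np.sin(yaw),0]);uy=np.array([-ux[1],ux[0],0])
    up=np.cos(th)*ux+np.sin(th)*np.array([0,0,1]);nz=-np.sin(th)*ux+np.cos(th)*np.array([0,0,1])
    return up,uy,nz
def cap(p,k,cc=9.):
    up,uy,nz=tubeR(p[3]);row={"g0":-1,"p0":0,"p1":1}[k];l=(50 if k!="g0" else 81)-cc
    return p[:3]+row*65*uy+up*l
ks=["g0","p0","p1"]
def f(p): return np.concatenate([proj(n,cap(p,k))[0]-caps[n,k] for n in im for k in ks])
s=least_squares(f,[500,150,80,1.57],x_scale=[10,10,10,.1]);p=s.x
print("tube fit",p.round(3),"res",s.fun.round(2))
# independent triangulation
for k in ks:
    q=least_squares(lambda P:np.concatenate([proj(n,P)[0]-caps[n,k] for n in im]),[500,150,80],x_scale=10)
    print(k,q.x.round(1),cap(p,k).round(1),q.fun.round(1))
up,uy,nz=tubeR(p[3])
for n in im:print(n,"ends",[(proj(n,p[:3]+j*65*uy+up*l)[0].round(0).tolist()) for j,l in((-1,81),(-1,-37),(0,50),(0,-37),(1,50),(1,-37))])
# case
G=np.stack(np.meshgrid(np.linspace(-77.5,77.5,30),np.linspace(-63,63,30)),-1).reshape(-1,2)
cen={}
for n in im:
  for l in("purple_tray","green_tray"):
    ys,xs=np.nonzero(m[f"{n}|{l}|0"]);cen[n,l]=np.array([xs.mean(),ys.mean()])
def rim(c,sgn,z=46):
    g=G+[0,sgn*c[3]];C,S=np.cos(c[2]),np.sin(c[2])
    return np.c_[c[0]+C*g[:,0]-S*g[:,1],c[1]+S*g[:,0]+C*g[:,1],np.full(len(g),z)]
def fc(c): return np.concatenate([proj(n,rim(c,{"purple_tray":1,"green_tray":-1}[l])).mean(0)-q for (n,l),q in cen.items()])
s=least_squares(fc,[500,-250,-.3,64.],x_scale=[10,10,.1,1]);c=s.x;print("case",c.round(3),s.fun.round(2))
C,S=np.cos(c[2]),np.sin(c[2])
def cw(x,y,z): return np.array([c[0]+C*x-S*y,c[1]+S*x+C*y,z])
for n in im: print(n,"case corners",[proj(n,cw(x,y,52))[0].round(0).tolist() for x,y in((-82.5,135),(-82.5,-135),(82.5,-135),(82.5,135))])
for a in(1.6,1.7,1.8,1.9):
  for n in im: print(a,n,[proj(n,cw(82.5-167*np.cos(a),y,52.5+167*np.sin(a)))[0].round(0).tolist() for y in(137,-137)])
for n,uv,z in(("top",(306,180),133),("top",(354,300),62),("top",(163,290),5),("top",(307,315),6)):print(uv,onz(n,uv,z).round())
E
python3 fit.py
```

```text
scene g [(12, array([260. , 174.5]))]
scene p [(10, array([256.5, 196. ])), (11, array([244.4, 211.4]))]
top g [(52, array([226.8, 221. ]))]
top p [(51, array([241.7, 248.8])), (53, array([244. , 276.8]))]
tube fit [538.444 202.425  50.791   1.659] res [-0.11 -0.09 -0.02  0.05  0.13  0.    0.18  0.06 -0.12  0.07 -0.05 -0.11]
g0 [598.5 267.4  91. ] [598.  266.9  92.1] [-0.1  0.   0.1 -0.1]
p0 [535.5 235.6  74.7] [535.5 235.9  74.3] [ 0. -0. -0.  0.]
p1 [470.3 230.   74.8] [470.7 230.1  74.3] [ 0.1 -0.  -0.   0. ]
scene ends [[258.0, 172.0], [288.0, 199.0], [254.0, 194.0], [277.0, 214.0], [242.0, 209.0], [266.0, 229.0]]
top ends [[223.0, 221.0], [268.0, 223.0], [238.0, 249.0], [271.0, 249.0], [240.0, 277.0], [274.0, 276.0]]
case [ 5.01261e+02 -2.27514e+02 -4.37000e-01  6.48880e+01] [-0.78 -1.55 -0.09 -1.27  1.21  0.58  0.61  0.78]
scene case corners [[339.0, 258.0], [403.0, 333.0], [455.0, 300.0], [389.0, 231.0]]
top case corners [[374.0, 270.0], [482.0, 317.0], [508.0, 252.0], [401.0, 207.0]]
1.6 scene [[395.0, 188.0], [470.0, 260.0]]
1.6 top [[412.0, 185.0], [536.0, 237.0]]
1.7 scene [[400.0, 185.0], [475.0, 257.0]]
1.7 top [[415.0, 178.0], [539.0, 230.0]]
1.8 scene [[405.0, 184.0], [480.0, 255.0]]
1.8 top [[418.0, 171.0], [541.0, 223.0]]
1.9 scene [[410.0, 182.0], [485.0, 253.0]]
1.9 top [[420.0, 165.0], [543.0, 216.0]]
(306, 180) [680.  83. 133.]
(354, 300) [413. -21.  62.]
(163, 290) [452. 433.   5.]
(307, 315) [384.  89.   6.]
```

```bash
cat > plan.py <<'E'
from h import *
import json,os
P0=np.array([538.4,202.4,50.8]);YS=1.659;C0=np.array([501.3,-227.5]);YC=-.437
def Rt(yaw,tilt):
    t=np.radians(tilt);ux=np.array([np.cos(yaw),np.sin(yaw),0])
    x=np.cos(t)*ux+np.array([0,0,np.sin(t)]);y=np.array([ux[1],-ux[0],0])
    return np.c_[x,y,np.cross(x,y)]
UX=np.array([np.cos(YS),np.sin(YS),0]);UY=np.array([-UX[1],UX[0],0])
UP=Rt(YS,35)[:,0];NZ=-Rt(YS,35)[:,2]
def pick(row,l,off,tilt=35,deep=7):
    R_=Rt(YS,tilt);return P0+65*row*UY+l*UP+off*NZ+deep*R_[:,2],R_
def cw(x,y,z):
    C,S=np.cos(YC),np.sin(YC);return np.array([C0[0]+C*x-S*y,C0[1]+S*x+C*y,z])
def case(x,y,z,tilt=0): return cw(x,y,z),Rt(YC+np.pi,tilt)
F="cmd.json"
def load():
    if not os.path.exists(F): return np.array([157.601,578.895,187.923]),Rt(1.305+np.pi/2,0)
    d=json.load(open(F));return np.array(d["p"]),R.from_quat(d["q"]).as_matrix()
def plan(wps,start=None):
    "wps: (pos,R,mm per row) or 'text' ; prints rows, saves final command pose"
    p,Q=start or load();rows=[]
    def flush():
        for i in range(0,len(rows),5):
            print(json.dumps([{"offset":[int(v) for v in o],"rotation":[float(v) for v in w]} for o,w in rows[i:i+5]],separators=(",",":")).replace(".0",""))
        rows.clear()
    for w in wps:
        if isinstance(w,str): flush();print("#",w);continue
        tp,tR,v=w;p0,Q0=p.copy(),Q.copy();rv=R.from_matrix(Q0.T@tR).as_rotvec()
        n=max(1,int(np.ceil(np.linalg.norm(tp-p0)/v-.05)),int(np.ceil(np.degrees(np.linalg.norm(rv))/8.5-.05)))
        for i in range(1,n+1):
            o=np.round(Q.T@(p0+(tp-p0)*i/n-p));gR=Q0@R.from_rotvec(rv*i/n).as_matrix()
            a=np.round(np.degrees(R.from_matrix(Q.T@gR).as_rotvec())*2)/2
            p=p+Q@o;Q=Q@R.from_rotvec(np.radians(a)).as_matrix();rows.append((o,a))
    flush();print("end",p.round(1))
    json.dump({"p":p.tolist(),"q":R.from_matrix(Q).as_quat().tolist()},open(F,"w"))
def check():
    s=r.sense();p,Q=load()
    print("t",round(s["time"],2),"cmd",p.round(1),"meas",s["tcp_pos"].round(1),"rot err deg",np.degrees(R.from_matrix(Q.T@R.from_quat(s["tool_rot"]).as_matrix()).as_rotvec()).round(2),"F",s["contact_force"].round(1),"w",round(float(s["width"]),1),"g",round(float(s["grip_force"]),1),"q",s["q"].round(2))
E
python3 - <<'E'
from plan import *
a=pick(1,4,60);plan([(np.array([350,420,230.]),load()[1],50),(*a,50)])
E
```

```text
[{"offset":[-38,-17,-7],"rotation":[0,0,0]},{"offset":[-38,-17,-7],"rotation":[0,0,0]},{"offset":[-38,-17,-7],"rotation":[0,0,0]},{"offset":[-38,-18,-7],"rotation":[0,0,0]},{"offset":[-37,-17,-7],"rotation":[0,0,0]}]
[{"offset":[-38,-17,-7],"rotation":[0,0,0]},{"offset":[-19,-21,13],"rotation":[-2,3,6.5]},{"offset":[-21,-19,12],"rotation":[-2.5,3,7]},{"offset":[-25,-16,10],"rotation":[-2,3,6.5]},{"offset":[-26,-14,7],"rotation":[-2,3,7]}]
[{"offset":[-29,-11,6],"rotation":[-2,3,6.5]},{"offset":[-30,-8,4],"rotation":[-2,3.5,7]},{"offset":[-31,-4,2],"rotation":[-2.5,3,6.5]},{"offset":[-31,-1,0],"rotation":[-2,3,7]},{"offset":[-30,3,-1],"rotation":[-2,3,6.5]}]
[{"offset":[-31,7,-3],"rotation":[-2.5,3,7]}]
end [476.1 169.3  96.4]
```

>>> move_arm(
  increments=[
    {"offset": [-38,-17,-7],"rotation": [0,0,0]},
    {"offset": [-38,-17,-7],"rotation": [0,0,0]},
    {"offset": [-38,-17,-7],"rotation": [0,0,0]},
    {"offset": [-38,-18,-7],"rotation": [0,0,0]},
    {"offset": [-37,-17,-7],"rotation": [0,0,0]},
  ],
  grip=0.55,
  newtons=10,
)

```text
time: 1.82
tcp_pos: [318.3, 445.3, 223.2]
tool_rot: [0.133, 0.991, 0.0, 0.0]
contact_force: [0.0, 0.2, -0.5]
width: 41.8
grip_force: 0.0
```

>>> move_arm(
  increments=[
    {"offset": [-38,-17,-7],"rotation": [0,0,0]},
    {"offset": [-19,-21,13],"rotation": [-2,3,6.5]},
    {"offset": [-21,-19,12],"rotation": [-2.5,3,7]},
    {"offset": [-25,-16,10],"rotation": [-2,3,6.5]},
    {"offset": [-26,-14,7],"rotation": [-2,3,7]},
  ],
)

```text
time: 2.45
tcp_pos: [400.8, 319.6, 176.8]
tool_rot: [0.36, 0.924, 0.087, -0.094]
contact_force: [0.5, 0.4, 0.5]
width: 39.6
grip_force: 0.0
```

>>> move_arm(
  increments=[
    {"offset": [-29,-11,6],"rotation": [-2,3,6.5]},
    {"offset": [-30,-8,4],"rotation": [-2,3.5,7]},
    {"offset": [-31,-4,2],"rotation": [-2.5,3,6.5]},
    {"offset": [-31,-1,0],"rotation": [-2,3,7]},
    {"offset": [-30,3,-1],"rotation": [-2,3,6.5]},
  ],
)

```text
time: 3.08
tcp_pos: [464.1, 193.8, 109.8]
tool_rot: [0.602, 0.749, 0.186, -0.203]
contact_force: [-0.4, 0.1, -0.5]
width: 39.3
grip_force: 0.0
```

>>> move_arm(
  increments=[
    {"offset": [-31,7,-3],"rotation": [-2.5,3,7]},
    {"offset": [0,0,0],"rotation": [0,0,0]},
    {"offset": [0,0,0],"rotation": [0,0,0]},
  ],
)

```text
time: 3.45
tcp_pos: [476.0, 169.5, 96.6]
tool_rot: [0.645, 0.703, 0.204, -0.221]
contact_force: [0.7, -0.4, -0.9]
width: 39.8
grip_force: 0.0
```

Run:
```python
from plan import *
check()
im=r.get_image("scene");im2=r.get_image("top")
a=cv2.resize(im[140:260,200:320],(480,480),interpolation=cv2.INTER_CUBIC);b=cv2.resize(im2[190:310,205:285],(320,480),interpolation=cv2.INTER_CUBIC)
cv2.imwrite("pics/c2.png",np.hstack([a,b])[:,:,::-1])
g=pick(1,4,0)[0];print([proj(n,g)[0].round() for n in("scene","top")])
plan([(*pick(1,4,0),25)])
```

```text
t 3.45 cmd [476.1 169.3  96.4] meas [476.  169.5  96.6] rot err deg [ 0.03 -0.01 -0.05] F [ 0.7 -0.4 -0.9] w 39.8 g 0.0 q [-0.28  0.44  1.9   0.63  1.13 -0.73]
[array([254., 221.]), array([257., 277.])]
[{"offset":[0,0,20],"rotation":[0,-0,-0]},{"offset":[0,0,20],"rotation":[0,-0,-0]},{"offset":[0,0,20],"rotation":[0,-0,-0]}]
end [473.3 203.6  47.2]
```

View pics/c2.png

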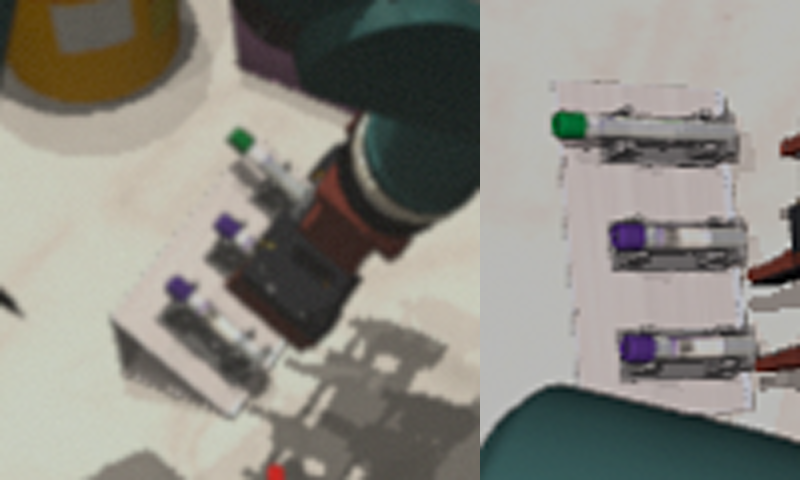

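Top crop: the fingertips show at about top px (275,258) and (276,281), to the right of the near purple tube. I'll compare that with the projected TCP.

Run:
```python
from plan import *
s=r.sense();Q=R.from_quat(s["tool_rot"]).as_matrix();p=s["tcp_pos"]
for y in(-25,0,25): print(y,proj("top",p+Q[:,1]*y)[0].round(1))
```

```text
-25 [270.2 283.7]
0 [269.2 272.7]
25 [268.2 261.8]
```

>>> move_arm(
  increments=[
    {"offset": [0,0,20],"rotation": [0,0,0]},
    {"offset": [0,0,20],"rotation": [0,0,0]},
    {"offset": [0,0,20],"rotation": [0,0,0]},
    {"offset": [0,0,0],"rotation": [0,0,0]},
  ],
)

```text
time: 4.05
tcp_pos: [471.8, 205.3, 47.2]
tool_rot: [0.644, 0.704, 0.203, -0.222]
contact_force: [-1.2, -0.3, -0.3]
width: 39.7
grip_force: 0.0
```

Run:
```python
from plan import *
check()
im=r.get_image("top")
cv2.imwrite("pics/c3.png",cv2.resize(im[230:310,220:320],(800,640),interpolation=cv2.INTER_CUBIC)[:600,:,::-1])
```

```text
t 4.05 cmd [473.3 203.6  47.2] meas [471.8 205.3  47.2] rot err deg [ 0.17  0.02 -0.13] F [-1.2 -0.3 -0.3] w 39.7 g 0.0 q [-0.21  0.52  1.94  0.71  1.01 -0.78]
```

View pics/c3.png

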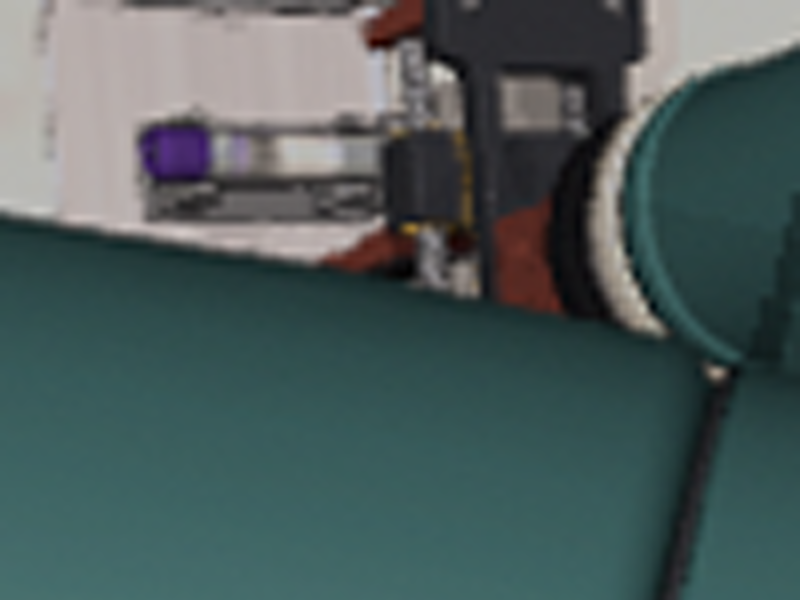

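Crop: the red finger at top px (262,262) is on the upper side of the near tube. The body end is at (269,233), and the middle tube is clear. This fits the projection, so I close the gripper.

>>> move_arm(
  increments=[
    {"offset": [0,0,0],"rotation": [0,0,0]},
    {"offset": [0,0,0],"rotation": [0,0,0]},
    {"offset": [0,0,0],"rotation": [0,0,0]},
    {"offset": [0,0,0],"rotation": [0,0,0]},
  ],
  grip=1,
  newtons=10,
)

```text
time: 4.6
tcp_pos: [473.5, 203.4, 47.4]
tool_rot: [0.645, 0.703, 0.204, -0.221]
contact_force: [0.2, 0.1, 0.1]
width: 3.0
grip_force: 0.0
```

Run:
```python
from plan import *
check()
# lift, carry, place purple 1 at case y=+65+22
p=pick(1,4,40);t=case(0,86,200)
plan([(*p,20),"carry",(p[0]+[0,0,110],p[1],50),(*t,50),(*case(0,86,40),40),"down",(*case(0,86,16),12)])
```

```text
t 4.6 cmd [473.3 203.6  47.2] meas [473.5 203.4  47.4] rot err deg [-0.03 -0.01  0.  ] F [0.2 0.1 0.1] w 3.0 g 0.0 q [-0.21  0.52  1.94  0.71  1.01 -0.78]
[{"offset":[0,0,-20],"rotation":[0,-0,-0]},{"offset":[0,0,-20],"rotation":[0,-0,-0]}]
# carry
[{"offset":[21,0,-30],"rotation":[0,-0,-0]},{"offset":[21,0,-30],"rotation":[0,-0,-0]},{"offset":[21,0,-30],"rotation":[0,-0,-0]},{"offset":[-30,4,-22],"rotation":[2,-3.5,-6.5]},{"offset":[-31,-1,-21],"rotation":[2,-3.5,-6.5]}]
[{"offset":[-32,-4,-18],"rotation":[2,-3.5,-6.5]},{"offset":[-33,-9,-16],"rotation":[2,-3.5,-6.5]},{"offset":[-32,-13,-14],"rotation":[2.5,-3.5,-6.5]},{"offset":[-31,-18,-11],"rotation":[2,-3.5,-6]},{"offset":[-30,-20,-9],"rotation":[2,-3.5,-6.5]}]
[{"offset":[-27,-25,-6],"rotation":[2,-3.5,-6.5]},{"offset":[-26,-27,-4],"rotation":[2,-3.5,-6.5]},{"offset":[0,0,40],"rotation":[-0,-0,-0]},{"offset":[0,0,40],"rotation":[-0,-0,-0]},{"offset":[0,0,40],"rotation":[-0,-0,-0]}]
[{"offset":[0,0,40],"rotation":[-0,-0,-0]}]
# down
[{"offset":[0,0,12],"rotation":[-0,-0,-0]},{"offset":[0,0,12],"rotation":[-0,-0,-0]}]
end [ 537.8 -149.4   16.3]
```

Run:
```python
from plan import *
im=r.get_image("scene")
s=r.sense();print(s["width"],s["grip_force"],proj("scene",s["tcp_pos"]))
cv2.imwrite("pics/c4.png",cv2.resize(im[165:255,215:335],(800,600),interpolation=cv2.INTER_CUBIC)[:,:,::-1])
```

```text
1.1428440495913548 0.0 [[253.77838974 220.77621984]]
```

View pics/c4.png

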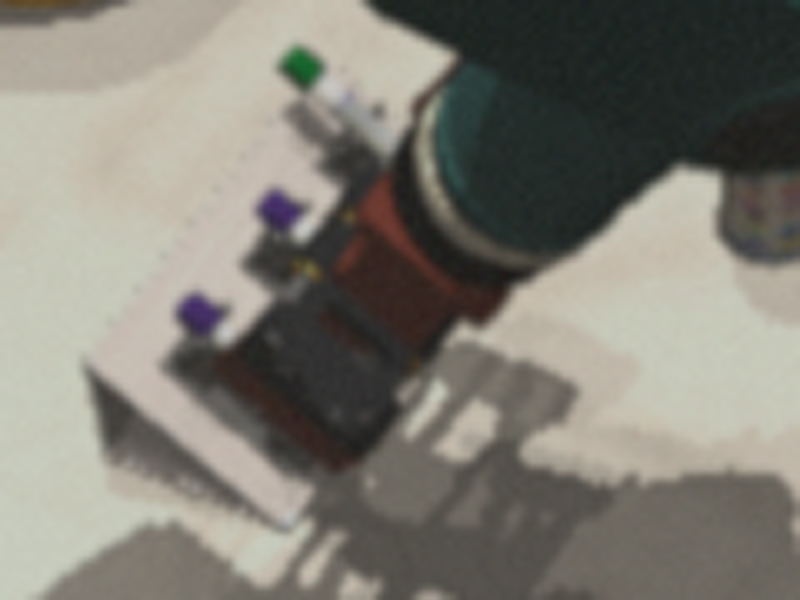

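Run:
```python
from plan import *
A=onz("top",(222.6,210.3),67);B=onz("top",(230,293.4),67);C=onz("top",(265.8,212.6),3);D=onz("top",(272.7,291.5),3)
S=onz("scene",(215+90/6.667-.5,165+365/6.667-.5),67);E=onz("scene",(215+290/6.667-.5,165+522/6.667-.5),3)
for n,v in zip("ABCDSE",(A,B,C,D,S,E)): print(n,v.round(1))
print(np.linalg.norm(A-B),np.linalg.norm(C-D),np.linalg.norm((A-C)[:2]),np.linalg.norm((B-D)[:2]))
# height of tube midline above plane through S/B top edge with 35 deg
for X in(B,S): print("midline above sheet",(P0+65*UY-X)@NZ)
```

```text
A [629.7 281.7  67. ]
B [433.9 262.8  67. ]
C [637.9 187.1   3. ]
D [442.4 171.1   3. ]
S [428.1 256.6  67. ]
E [441.6 171.1   3. ]
196.69485244715145 196.12501808175497 94.8841882957992 92.10447769719917
midline above sheet 26.519374428137183
midline above sheet 23.288213352778527
```

Near cap unmoved at scene (244.5,212); the fingers closed above the tube. In the earlier crop the tips also looked about 12 mm short of the reported TCP. I'll open and grasp at the stated grasp point, about 18 mm beyond the middle line.

>>> move_arm(
  increments=[
    {"offset": [0,0,0],"rotation": [0,0,0]},
    {"offset": [0,0,0],"rotation": [0,0,0]},
    {"offset": [0,0,0],"rotation": [0,0,0]},
  ],
  grip=0.55,
)

```text
time: 5.03
tcp_pos: [473.2, 203.6, 47.2]
tool_rot: [0.645, 0.703, 0.204, -0.221]
contact_force: [-0.2, -0.8, -0.4]
width: 27.7
grip_force: 0.0
```

>>> move_arm(
  increments=[
    {"offset": [0,0,6],"rotation": [0,0,0]},
    {"offset": [0,0,5],"rotation": [0,0,0]},
    {"offset": [0,0,0],"rotation": [0,0,0]},
    {"offset": [0,0,0],"rotation": [0,0,0]},
  ],
)

```text
time: 5.52
tcp_pos: [472.6, 210.0, 38.1]
tool_rot: [0.645, 0.703, 0.204, -0.221]
contact_force: [-0.3, 0.0, -0.0]
width: 39.5
grip_force: 0.0
```

>>> move_arm(
  increments=[
    {"offset": [0,0,0],"rotation": [0,0,0]},
    {"offset": [0,0,0],"rotation": [0,0,0]},
    {"offset": [0,0,0],"rotation": [0,0,0]},
    {"offset": [0,0,0],"rotation": [0,0,0]},
  ],
  grip=1,
)

```text
time: 6.02
tcp_pos: [472.8, 209.8, 38.3]
tool_rot: [0.645, 0.703, 0.204, -0.221]
contact_force: [0.4, 0.4, -0.1]
width: 3.0
grip_force: 0.0
```

>>> move_arm(
  increments=[
    {"offset": [0,0,-40],"rotation": [0,0,0]},
    {"offset": [0,0,-40],"rotation": [0,0,0]},
    {"offset": [-40,-30,0],"rotation": [0,0,0]},
    {"offset": [0,0,0],"rotation": [0,0,0]},
    {"offset": [0,0,0],"rotation": [0,0,0]},
  ],
  grip=0.55,
)

```text
time: 6.65
tcp_pos: [449.8, 129.2, 80.9]
tool_rot: [0.645, 0.702, 0.204, -0.221]
contact_force: [1.2, -0.1, 1.0]
width: 39.1
grip_force: 0.0
```

Run:
```python
from plan import *
s=r.sense();Q=R.from_quat(s["tool_rot"]).as_matrix();p=s["tcp_pos"];print(r.tcp_to_grasp,p,s["width"])
out=[]
for n in("scene","top"):
    im=r.get_image(n)
    u=proj(n,p)[0].round().astype(int);x0,y0=u[0]-30,u[1]-50
    print(n,u,"crop origin",x0,y0)
    # fine dots: TCP and grasp point +-y inner faces
    for q in(p,):
        v=proj(n,q)[0]; print(v.round(1),[((proj(n,p+Q@np.array(o))[0]-[x0,y0]+.5)*5).round().tolist() for o in((0,0,0),(0,20,0),(0,-20,0),(0,0,-61))])
    out.append(cv2.resize(im[y0:y0+100,x0:x0+80],(400,500),interpolation=cv2.INTER_CUBIC))
cv2.imwrite("pics/c5.png",np.hstack(out)[:,:,::-1])
```

```text
18.700000000000003 [449.78774554 129.20497615  80.93119606] 39.13688903583564
scene [269 229] crop origin 239 179
[269.5 229.2] [[155.0, 254.0], [173.0, 228.0], [136.0, 279.0], [205.0, 216.0]]
top [288 285] crop origin 258 235
[288.  284.6] [[152.0, 250.0], [148.0, 207.0], [157.0, 294.0], [225.0, 230.0]]
```

View pics/c5.png

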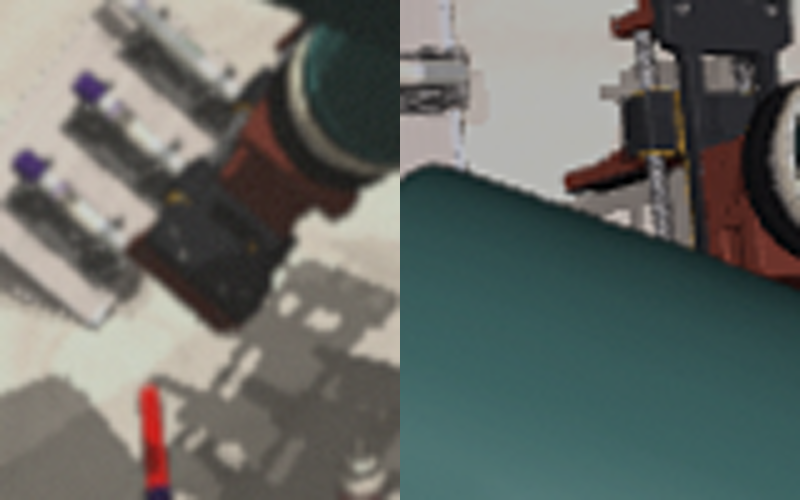

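Top crop: the red finger shows at about (291,271), and part of it is hidden by the arm. The scene crop shows the body about 25 mm further back along the tool axis than the TCP implies. I'll probe the tube gently with closed fingers to find the true tip.

>>> move_arm(
  increments=[
    {"offset": [40,30,0],"rotation": [0,0,0]},
    {"offset": [0,0,40],"rotation": [0,0,0]},
    {"offset": [0,0,40],"rotation": [0,0,0]},
    {"offset": [0,0,0],"rotation": [0,0,0]},
    {"offset": [0,0,0],"rotation": [0,0,0]},
  ],
  grip=1,
)

```text
time: 7.38
tcp_pos: [473.3, 210.0, 38.8]
tool_rot: [0.644, 0.703, 0.204, -0.221]
contact_force: [-0.3, -0.7, 0.2]
width: 0.7
grip_force: 0.0
```

>>> move_arm(
  increments=[
    {"offset": [0,0,3],"rotation": [0,0,0]},
    {"offset": [0,0,0],"rotation": [0,0,0]},
  ],
)

```text
time: 7.62
tcp_pos: [473.4, 211.1, 36.4]
tool_rot: [0.645, 0.703, 0.205, -0.22]
contact_force: [-0.5, -1.4, 0.5]
width: 0.3
grip_force: 0.0
```

>>> move_arm(
  increments=[
    {"offset": [0,0,3],"rotation": [0,0,0]},
    {"offset": [0,0,0],"rotation": [0,0,0]},
  ],
)

```text
time: 7.88
tcp_pos: [472.4, 213.2, 33.3]
tool_rot: [0.645, 0.703, 0.204, -0.221]
contact_force: [0.4, 0.1, -0.3]
width: 0.6
grip_force: 0.0
```

>>> move_arm(
  increments=[
    {"offset": [0,0,2],"rotation": [0,0,0]},
    {"offset": [0,0,0],"rotation": [0,0,0]},
  ],
)

```text
time: 8.12
tcp_pos: [472.2, 214.5, 31.6]
tool_rot: [0.645, 0.703, 0.204, -0.221]
contact_force: [-0.4, -0.2, 0.4]
width: 0.4
grip_force: 0.0
```

>>> move_arm(
  increments=[
    {"offset": [0,0,2],"rotation": [0,0,0]},
    {"offset": [0,0,0],"rotation": [0,0,0]},
  ],
)

```text
time: 8.38
tcp_pos: [472.5, 214.8, 31.2]
tool_rot: [0.644, 0.703, 0.204, -0.221]
contact_force: [-4.5, -11.8, 17.4]
width: 0.4
grip_force: 10.8
```

>>> move_arm(
  increments=[
    {"offset": [0,0,2],"rotation": [0,0,0]},
    {"offset": [0,0,0],"rotation": [0,0,0]},
  ],
)

```text
time: 8.62
tcp_pos: [472.8, 215.0, 31.0]
tool_rot: [0.644, 0.704, 0.205, -0.22]
contact_force: [-8.1, -26.7, 38.6]
width: 0.7
grip_force: 23.1
```

Run:
```python
from plan import *
s=r.sense();print(((s["tcp_pos"]-(P0+65*UY))@np.c_[UP,UY,NZ]).round(1))
st=pick(1,4,0,deep=30);st=(st[0],st[1])
v=np.array([500,60,60.])
plan([(*pick(1,4,70,deep=0),50),(v+[0,0,30],Rt(YS,0),50),(v-[0,0,40],Rt(YS,0),30)],start=st)
```

```text
[  3.6  -0.8 -26.7]
[{"offset":[0,0,-50],"rotation":[0,0,0]},{"offset":[0,0,-50],"rotation":[0,0,0]},{"offset":[-19,3,-8],"rotation":[-0,-7,-0]},{"offset":[-20,3,-6],"rotation":[0,-7,0]},{"offset":[-20,3,-4],"rotation":[0,-7,0]}]
[{"offset":[-21,2,-1],"rotation":[0,-7,-0]},{"offset":[-21,3,2],"rotation":[0,-7,-0]},{"offset":[0,0,23],"rotation":[0,-0,0]},{"offset":[0,0,24],"rotation":[0,-0,0]},{"offset":[0,0,23],"rotation":[0,-0,0]}]
end [499.8  59.6  19.9]
```

>>> move_arm(
  increments=[
    {"offset": [0,0,-50],"rotation": [0,0,0]},
    {"offset": [0,0,-50],"rotation": [0,0,0]},
    {"offset": [-19,3,-8],"rotation": [0,-7,0]},
    {"offset": [-20,3,-6],"rotation": [0,-7,0]},
    {"offset": [-20,3,-4],"rotation": [0,-7,0]},
  ],
)

```text
time: 9.25
tcp_pos: [491.5, 98.8, 98.9]
tool_rot: [0.672, 0.731, 0.082, -0.087]
contact_force: [-1.0, -0.8, 0.1]
width: 0.4
grip_force: 0.0
```

>>> move_arm(
  increments=[
    {"offset": [-21,2,-1],"rotation": [0,-7,0]},
    {"offset": [-21,3,2],"rotation": [0,-7,0]},
    {"offset": [0,0,23],"rotation": [0,0,0]},
    {"offset": [0,0,24],"rotation": [0,0,0]},
    {"offset": [0,0,23],"rotation": [0,0,0]},
  ],
)

```text
time: 9.88
tcp_pos: [499.4, 59.5, 19.1]
tool_rot: [0.676, 0.737, 0.001, 0.001]
contact_force: [0.9, 0.1, -0.3]
width: 0.4
grip_force: 0.0
```

>>> move_arm(
  increments=[
    {"offset": [0,0,8],"rotation": [0,0,0]},
    {"offset": [0,0,6],"rotation": [0,0,0]},
    {"offset": [0,0,0],"rotation": [0,0,0]},
  ],
)

```text
time: 10.25
tcp_pos: [499.9, 59.2, 5.9]
tool_rot: [0.676, 0.737, 0.001, 0.001]
contact_force: [-0.4, 0.1, -0.1]
width: 0.2
grip_force: 0.0
```

>>> move_arm(
  increments=[
    {"offset": [0,0,4],"rotation": [0,0,0]},
    {"offset": [0,0,0],"rotation": [0,0,0]},
  ],
)

```text
time: 10.5
tcp_pos: [499.9, 59.2, 2.0]
tool_rot: [0.676, 0.737, 0.001, 0.001]
contact_force: [1.3, 0.5, 0.2]
width: 0.7
grip_force: 0.0
```

>>> move_arm(
  increments=[
    {"offset": [0,0,3],"rotation": [0,0,0]},
    {"offset": [0,0,0],"rotation": [0,0,0]},
  ],
)

```text
time: 10.75
tcp_pos: [499.6, 59.2, -1.3]
tool_rot: [0.676, 0.737, 0.001, 0.001]
contact_force: [0.1, 0.1, -1.2]
width: 0.0
grip_force: 0.0
```

Run:
```python
from plan import *
s=r.sense();p=s["tcp_pos"];print(p,s["contact_force"])
out=[]
for n in("scene","top"):
    im=r.get_image(n);u=proj(n,p)[0];x0,y0=int(u[0])-40,int(u[1])-60
    print(n,u.round(1),(u-[x0,y0]+.5)*5)
    out.append(cv2.resize(im[y0:y0+100,x0:x0+80],(400,500),interpolation=cv2.INTER_CUBIC))
cv2.imwrite("pics/c6.png",np.hstack(out)[:,:,::-1])
```

```text
[499.63314248  59.20212658  -1.28497171] [ 0.14657684  0.06647531 -1.23361623]
scene [302.4 246.1] [204.7198244  303.05995985]
top [318.7 267.2] [206.07973116 303.74582846]
```

View pics/c6.png

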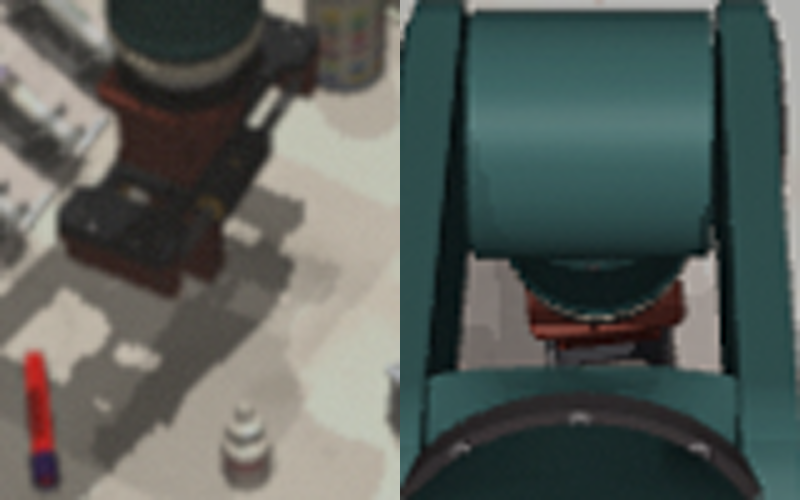

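Left crop: the closed fingertips end near scene px (302,242.5), above the predicted TCP px (302.4,246). There is no contact even at z=-1.3, so the fingers end short of the reported TCP. I'll find out how much by touching the desk.

>>> move_arm(
  increments=[
    {"offset": [0,0,5],"rotation": [0,0,0]},
    {"offset": [0,0,0],"rotation": [0,0,0]},
  ],
)

```text
time: 11.1
tcp_pos: [499.4, 59.2, -6.6]
tool_rot: [0.676, 0.737, 0.001, 0.0]
contact_force: [-0.5, -0.1, -0.8]
width: 0.6
grip_force: 0.0
```

>>> move_arm(
  increments=[
    {"offset": [0,0,4],"rotation": [0,0,0]},
    {"offset": [0,0,0],"rotation": [0,0,0]},
  ],
)

```text
time: 11.35
tcp_pos: [499.5, 59.2, -10.5]
tool_rot: [0.676, 0.737, 0.001, 0.0]
contact_force: [0.5, 0.6, 0.7]
width: 0.7
grip_force: 0.0
```

>>> move_arm(
  increments=[
    {"offset": [0,0,2],"rotation": [0,0,0]},
    {"offset": [0,0,0],"rotation": [0,0,0]},
  ],
)

```text
time: 11.6
tcp_pos: [499.6, 59.2, -12.3]
tool_rot: [0.676, 0.737, 0.001, 0.001]
contact_force: [-0.5, -0.3, -0.4]
width: 0.4
grip_force: 0.0
```

>>> move_arm(
  increments=[
    {"offset": [0,0,3],"rotation": [0,0,0]},
    {"offset": [0,0,0],"rotation": [0,0,0]},
  ],
)

```text
time: 11.85
tcp_pos: [499.6, 59.2, -15.4]
tool_rot: [0.676, 0.737, 0.001, 0.001]
contact_force: [0.1, -0.5, 0.2]
width: 0.4
grip_force: 0.0
```

>>> move_arm(
  increments=[
    {"offset": [0,0,2],"rotation": [0,0,0]},
    {"offset": [0,0,0],"rotation": [0,0,0]},
  ],
)

```text
time: 12.1
tcp_pos: [499.6, 59.2, -17.3]
tool_rot: [0.676, 0.737, 0.001, 0.001]
contact_force: [0.0, 0.7, 0.5]
width: 0.5
grip_force: 0.0
```

>>> move_arm(
  increments=[
    {"offset": [0,0,2],"rotation": [0,0,0]},
    {"offset": [0,0,0],"rotation": [0,0,0]},
  ],
)

```text
time: 12.35
tcp_pos: [499.6, 59.2, -19.3]
tool_rot: [0.676, 0.737, 0.001, 0.001]
contact_force: [-0.5, 0.6, 0.2]
width: 0.2
grip_force: 0.0
```

>>> move_arm(
  increments=[
    {"offset": [0,0,2],"rotation": [0,0,0]},
    {"offset": [0,0,0],"rotation": [0,0,0]},
  ],
)

```text
time: 12.6
tcp_pos: [499.7, 59.2, -21.3]
tool_rot: [0.676, 0.737, 0.001, 0.001]
contact_force: [0.2, -0.1, -0.8]
width: 0.3
grip_force: 0.0
```

>>> move_arm(
  increments=[
    {"offset": [0,0,2],"rotation": [0,0,0]},
    {"offset": [0,0,0],"rotation": [0,0,0]},
  ],
)

```text
time: 12.85
tcp_pos: [499.7, 59.2, -23.3]
tool_rot: [0.676, 0.737, 0.001, 0.001]
contact_force: [0.1, 0.1, -0.5]
width: 0.2
grip_force: 0.0
```

>>> move_arm(
  increments=[
    {"offset": [0,0,1],"rotation": [0,0,0]},
    {"offset": [0,0,0],"rotation": [0,0,0]},
  ],
)

```text
time: 13.1
tcp_pos: [499.7, 59.2, -24.3]
tool_rot: [0.676, 0.737, 0.001, 0.001]
contact_force: [-0.2, -0.6, -0.1]
width: 0.5
grip_force: 0.0
```

>>> move_arm(
  increments=[
    {"offset": [0,0,2],"rotation": [0,0,0]},
    {"offset": [0,0,0],"rotation": [0,0,0]},
  ],
)

```text
time: 13.35
tcp_pos: [499.7, 59.2, -26.3]
tool_rot: [0.676, 0.737, 0.001, 0.001]
contact_force: [-0.0, 0.3, -0.3]
width: 0.6
grip_force: 0.0
```

>>> move_arm(
  increments=[
    {"offset": [0,0,2],"rotation": [0,0,0]},
    {"offset": [0,0,0],"rotation": [0,0,0]},
  ],
)

```text
time: 13.6
tcp_pos: [499.7, 59.2, -28.4]
tool_rot: [0.676, 0.737, 0.001, 0.001]
contact_force: [-0.6, 0.0, -0.2]
width: 0.7
grip_force: 0.0
```

>>> move_arm(
  increments=[
    {"offset": [0,0,2],"rotation": [0,0,0]},
    {"offset": [0,0,0],"rotation": [0,0,0]},
  ],
)

```text
time: 13.85
tcp_pos: [499.7, 59.2, -30.3]
tool_rot: [0.676, 0.737, 0.001, 0.001]
contact_force: [0.3, 0.7, 0.6]
width: 0.4
grip_force: 0.0
```

>>> move_arm(
  increments=[
    {"offset": [0,0,2],"rotation": [0,0,0]},
    {"offset": [0,0,0],"rotation": [0,0,0]},
  ],
)

```text
time: 14.1
tcp_pos: [499.7, 59.2, -32.3]
tool_rot: [0.676, 0.737, 0.001, 0.001]
contact_force: [-0.0, -0.5, -0.1]
width: 0.5
grip_force: 0.0
```

>>> move_arm(
  increments=[
    {"offset": [0,0,1],"rotation": [0,0,0]},
    {"offset": [0,0,0],"rotation": [0,0,0]},
  ],
)

```text
time: 14.35
tcp_pos: [499.7, 59.2, -33.2]
tool_rot: [0.676, 0.737, 0.001, 0.001]
contact_force: [0.0, 0.2, -0.5]
width: 0.2
grip_force: 0.0
```

>>> move_arm(
  increments=[
    {"offset": [0,0,1],"rotation": [0,0,0]},
    {"offset": [0,0,0],"rotation": [0,0,0]},
  ],
)

```text
time: 14.6
tcp_pos: [499.8, 59.2, -34.2]
tool_rot: [0.676, 0.737, 0.001, 0.001]
contact_force: [-0.1, 0.7, 0.7]
width: 0.6
grip_force: 0.0
```

Run:
```python
from plan import *
im=r.get_image("scene");cv2.imwrite("pics/s7.png",im[:,:,::-1])
s=r.sense();p=s["tcp_pos"];print(p,s["q"].round(3),proj("scene",p),proj("scene",[p[0],p[1],0]))
# brownish red of finger
c=im[225:262,285:320].astype(int)
k=(c[...,0]>1.5*c[...,1])&(c[...,0]>45)&(c[...,0]<170)
for j,row in enumerate(k): print(225+j,"".join("#" if v else "." for v in row))
```

```text
[499.77684541  59.22064881 -34.20714748] [-0.02   0.54   1.926  0.     0.673 -0.105] [[302.90831381 253.15335385]] [[302.44874036 245.79395185]]
225 ..........#........................
226 ......#..........#.................
227 ........##.........................
228 ............#......................
229 ...................................
230 ...................................
231 ...................................
232 ...................................
233 ...................................
234 ...................................
235 ...................................
236 ...................................
237 ...................................
238 ...................................
239 ...................................
240 ...................................
241 ...................................
242 ...................................
243 ...................................
244 ...................................
245 ...................................
246 ...................................
247 .#.................................
248 ...................................
249 ...........#.......................
250 ...................................
251 ...................................
252 ...................................
253 ...................................
254 ...................................
255 ...................................
256 ...................................
257 ...................................
258 ...................................
259 ...................................
260 ...................................
261 ...................................
```

Run:
```python
from plan import *
a=cv2.imread("pics/c6.png")[:,:400];im=cv2.imread("pics/s7.png")
b=cv2.resize(im[186:286,262:342],(400,500),interpolation=cv2.INTER_CUBIC)
cv2.imwrite("pics/c7.png",cv2.convertScaleAbs(np.hstack([a,b]),alpha=1.8))
```

```text
(no output)
```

View pics/c7.png

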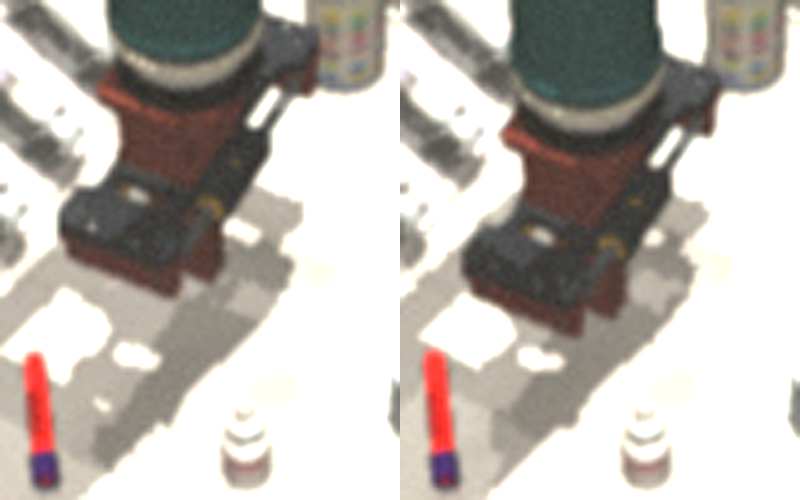

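Brightened crop: the finger wedge ends near scene px (303,252), just about on the desk. The tool is about 35 mm shorter than reported, which fits the tube contact at about 33. I'll finish the touch.

>>> move_arm(
  increments=[
    {"offset": [0,0,1],"rotation": [0,0,0]},
    {"offset": [0,0,0],"rotation": [0,0,0]},
  ],
)

```text
time: 14.9
tcp_pos: [499.9, 59.2, -34.4]
tool_rot: [0.676, 0.737, 0.001, 0.001]
contact_force: [-2.2, 1.2, 10.7]
width: 0.5
grip_force: 5.5
```

>>> move_arm(
  increments=[
    {"offset": [0,0,1],"rotation": [0,0,0]},
    {"offset": [0,0,0],"rotation": [0,0,0]},
  ],
)

```text
time: 15.15
tcp_pos: [499.9, 59.2, -34.5]
tool_rot: [0.676, 0.737, 0.001, 0.001]
contact_force: [-4.3, 0.1, 22.6]
width: 0.5
grip_force: 11.6
```

>>> move_arm(
  increments=[
    {"offset": [0,0,1],"rotation": [0,0,0]},
    {"offset": [0,0,0],"rotation": [0,0,0]},
  ],
)

```text
time: 15.4
tcp_pos: [499.9, 59.2, -34.6]
tool_rot: [0.676, 0.737, 0.001, 0.001]
contact_force: [-7.3, -0.4, 34.7]
width: 0.4
grip_force: 17.8
```

>>> move_arm(
  increments=[
    {"offset": [0,0,1],"rotation": [0,0,0]},
    {"offset": [0,0,0],"rotation": [0,0,0]},
  ],
)

```text
time: 15.65
tcp_pos: [499.9, 59.2, -34.6]
tool_rot: [0.676, 0.737, 0.001, 0.001]
contact_force: [-9.6, -0.8, 48.0]
width: 0.4
grip_force: 24.0
```

Contact is at reported z = -34.3, so the real fingertips end 34.3 mm short of the reported TCP. I'll build that into the planner.

```bash
python3 - <<'E'
s=open("plan.py").read()
s=s.replace('off*NZ+deep*R_[:,2],R_','off*NZ+(deep+TL)*R_[:,2],R_').replace('return cw(x,y,z),Rt(YC+np.pi,tilt)','R_=Rt(YC+np.pi,tilt);return cw(x,y,z)+TL*R_[:,2],R_').replace('F="cmd.json"','F="cmd.json";TL=34.3').replace('deep=7','deep=7.5')
open("plan.py","w").write(s)
E
python3 - <<'E'
from plan import *
st=(np.array([499.8,59.6,-38.1]),Rt(YS,0))
plan([(np.array([495,70,60.]),Rt(YS,8),50),(*pick(1,4,45),45),"down",(*pick(1,4,0),20)],start=st)
print("LIFT")
p=pick(1,4,40);t=case(0,86,150)
plan([(*p,20),(p[0]+[0,0,60],p[1],50),(*t,50),(*case(0,86,40),40),"down",(*case(0,86,8.5),11)])
E
```

```text
[{"offset":[5,-2,-49],"rotation":[0,4,0]},{"offset":[9,-2,-49],"rotation":[0,4,0]},{"offset":[32,-2,6],"rotation":[-0,7,0]},{"offset":[31,-3,9],"rotation":[-0,6.5,0]},{"offset":[30,-2,13],"rotation":[-0,7,0]}]
[{"offset":[28,-3,17],"rotation":[-0,6.5,0]}]
# down
[{"offset":[0,0,15],"rotation":[-0,0,-0]},{"offset":[0,0,15],"rotation":[-0,0,-0]},{"offset":[0,0,15],"rotation":[-0,0,-0]}]
end [471.2 224.3  18.7]
LIFT
[{"offset":[0,0,-20],"rotation":[-0,0,0]},{"offset":[0,0,-20],"rotation":[-0,0,0]},{"offset":[17,0,-25],"rotation":[-0,0,0]},{"offset":[17,0,-25],"rotation":[-0,0,0]},{"offset":[-32,4,-23],"rotation":[2,-3.5,-6.5]}]
[{"offset":[-34,-1,-21],"rotation":[2,-3.5,-6.5]},{"offset":[-34,-5,-19],"rotation":[2,-3.5,-6.5]},{"offset":[-34,-10,-16],"rotation":[2,-3.5,-6.5]},{"offset":[-35,-15,-14],"rotation":[2,-3.5,-6]},{"offset":[-33,-18,-11],"rotation":[2,-3.5,-6.5]}]
[{"offset":[-31,-22,-9],"rotation":[2.5,-3.5,-6.5]},{"offset":[-30,-26,-5],"rotation":[2,-3.5,-6.5]},{"offset":[-26,-30,-3],"rotation":[2,-3.5,-6.5]},{"offset":[0,0,36],"rotation":[-0,-0,0]},{"offset":[0,0,37],"rotation":[-0,-0,0]}]
[{"offset":[0,1,36],"rotation":[-0,-0,0]}]
# down
[{"offset":[0,0,11],"rotation":[-0,-0,0]},{"offset":[0,0,10],"rotation":[-0,-0,0]},{"offset":[0,0,11],"rotation":[-0,-0,0]}]
end [ 537.4 -149.1  -25.8]
```

>>> move_arm(
  increments=[
    {"offset": [5,-2,-49],"rotation": [0,4,0]},
    {"offset": [9,-2,-49],"rotation": [0,4,0]},
    {"offset": [32,-2,6],"rotation": [0,7,0]},
    {"offset": [31,-3,9],"rotation": [0,6.5,0]},
    {"offset": [30,-2,13],"rotation": [0,7,0]},
  ],
  grip=0.55,
)

```text
time: 16.27
tcp_pos: [479.9, 166.7, 57.8]
tool_rot: [0.655, 0.714, 0.169, -0.181]
contact_force: [-1.0, -1.1, -0.2]
width: 39.4
grip_force: 0.0
```

>>> move_arm(
  increments=[
    {"offset": [28,-3,17],"rotation": [0,6.5,0]},
    {"offset": [0,0,0],"rotation": [0,0,0]},
    {"offset": [0,0,15],"rotation": [0,0,0]},
    {"offset": [0,0,15],"rotation": [0,0,0]},
  ],
)

```text
time: 16.77
tcp_pos: [472.8, 215.6, 30.5]
tool_rot: [0.645, 0.703, 0.204, -0.22]
contact_force: [0.9, -0.0, -0.7]
width: 39.6
grip_force: 0.0
```

>>> move_arm(
  increments=[
    {"offset": [0,0,15],"rotation": [0,0,0]},
    {"offset": [0,0,0],"rotation": [0,0,0]},
    {"offset": [0,0,0],"rotation": [0,0,0]},
  ],
)

```text
time: 17.15
tcp_pos: [471.5, 224.1, 18.5]
tool_rot: [0.645, 0.703, 0.204, -0.221]
contact_force: [-0.1, -0.7, -0.4]
width: 39.2
grip_force: 0.0
```

>>> move_arm(
  increments=[
    {"offset": [0,0,0],"rotation": [0,0,0]},
    {"offset": [0,0,0],"rotation": [0,0,0]},
    {"offset": [0,0,0],"rotation": [0,0,0]},
  ],
  grip=1,
)

```text
time: 17.52
tcp_pos: [471.8, 223.8, 18.8]
tool_rot: [0.645, 0.703, 0.204, -0.221]
contact_force: [0.4, 0.3, 0.5]
width: 13.2
grip_force: 0.2
```

Gripped at 13.2 mm, the tube's diameter. Next: lift and carry.

>>> move_arm(
  increments=[
    {"offset": [0,0,0],"rotation": [0,0,0]},
    {"offset": [0,0,-20],"rotation": [0,0,0]},
    {"offset": [0,0,-20],"rotation": [0,0,0]},
  ],
)

```text
time: 17.9
tcp_pos: [473.1, 200.9, 51.6]
tool_rot: [0.645, 0.703, 0.204, -0.221]
contact_force: [0.6, -0.1, 1.2]
width: 12.6
grip_force: 10.0
```

>>> move_arm(
  increments=[
    {"offset": [17,0,-25],"rotation": [0,0,0]},
    {"offset": [17,0,-25],"rotation": [0,0,0]},
    {"offset": [-32,4,-23],"rotation": [2,-3.5,-6.5]},
  ],
)

```text
time: 18.27
tcp_pos: [479.6, 161.6, 113.7]
tool_rot: [0.605, 0.749, 0.184, -0.198]
contact_force: [0.4, 0.2, -0.0]
width: 12.8
grip_force: 10.0
```

>>> move_arm(
  increments=[
    {"offset": [-34,-1,-21],"rotation": [2,-3.5,-6.5]},
    {"offset": [-34,-5,-19],"rotation": [2,-3.5,-6.5]},
    {"offset": [-34,-10,-16],"rotation": [2,-3.5,-6.5]},
    {"offset": [-35,-15,-14],"rotation": [2,-3.5,-6]},
    {"offset": [-33,-18,-11],"rotation": [2,-3.5,-6.5]},
  ],
)

```text
time: 18.9
tcp_pos: [515.8, -34.7, 114.1]
tool_rot: [0.377, 0.92, 0.073, -0.076]
contact_force: [-0.2, -0.0, 0.1]
width: 12.7
grip_force: 10.0
```

>>> move_arm(
  increments=[
    {"offset": [-31,-22,-9],"rotation": [2.5,-3.5,-6.5]},
    {"offset": [-30,-26,-5],"rotation": [2,-3.5,-6.5]},
    {"offset": [-26,-30,-3],"rotation": [2,-3.5,-6.5]},
    {"offset": [0,0,36],"rotation": [0,0,0]},
    {"offset": [0,0,0],"rotation": [0,0,0]},
  ],
)

```text
time: 19.52
tcp_pos: [533.8, -149.5, 77.1]
tool_rot: [0.218, 0.976, -0.0, -0.004]
contact_force: [-0.0, -0.1, 1.3]
width: 12.8
grip_force: 10.0
```

Run:
```python
from plan import *
check()
s=r.sense();Q=R.from_quat(s["tool_rot"]).as_matrix();tip=s["tcp_pos"]-34.3*Q[:,2];d=tip[:2]-C0;C,S=np.cos(YC),np.sin(YC)
print("case xy of tip",C*d[0]+S*d[1],-S*d[0]+C*d[1],tip[2],np.degrees(np.arctan2(Q[1,0],Q[0,0])),Q[2].round(3))
im=r.get_image("top");cv2.imwrite("pics/t8.png",im[:,:,::-1])
# case corners from top: bright rim? find green/purple tray corners
h=cv2.cvtColor(im[180:330,350:530],cv2.COLOR_RGB2HSV).astype(int)
t0=cv2.cvtColor(cv2.imread("pics/top0.png")[180:330,350:530],cv2.COLOR_BGR2HSV).astype(int)
for n,lo,hi in(("purple",120,150),("green",55,85)):
    k=((t0[...,0]>lo)&(t0[...,0]<hi)&(t0[...,1]>90)).astype(np.uint8)
    N,L,st,ce=cv2.connectedComponentsWithStats(k);i=1+np.argmax(st[1:,4])
    c=cv2.findContours((L==i).astype(np.uint8),0,2)[0][0]
    print(n,st[i],ce[i]+[350,180],(cv2.boxPoints(cv2.minAreaRect(c))+[350,180]).round(1).tolist())
for sg in(1,-1): print([proj("top",cw(x,64.9*sg+y,46))[0].round(1).tolist() for x,y in((-77.5,63),(-77.5,-63),(77.5,-63),(77.5,63))])
```

```text
t 19.52 cmd [ 537.4 -149.1  -25.8] meas [ 533.8 -149.5   77.1] rot err deg [-0.06  0.24  0.22] F [-0.  -0.1  1.3] w 12.8 g 10.0 q [-0.4   0.42  1.72 -0.    1.   -1.53]
case xy of tip -3.2952562367635885 84.48487763251094 111.43525148290227 154.78432689530126 [ 0.007 -0.002 -1.   ]
purple [  27   31   74   79 3456] [413.61747685 249.76157407] [[376.3, 268.7], [401.2, 209.6], [451.3, 230.7], [426.4, 289.8]]
green [  79   52   74   81 3562] [465.94160584 271.84250421] [[428.2, 291.2], [452.7, 231.4], [504.2, 252.5], [479.6, 312.4]]
[[377.3, 269.3], [427.1, 291.0], [451.7, 231.5], [402.6, 210.6]]
[[428.7, 291.7], [479.4, 313.8], [503.3, 253.3], [453.2, 232.1]]
```

>>> move_arm(
  increments=[
    {"offset": [0,0,37],"rotation": [0,0,0]},
    {"offset": [0,1,36],"rotation": [0,0,0]},
    {"offset": [0,0,11],"rotation": [0,0,0]},
    {"offset": [0,0,10],"rotation": [0,0,0]},
    {"offset": [0,0,9],"rotation": [0,0,0]},
  ],
)

```text
time: 20.2
tcp_pos: [537.9, -150.0, -23.2]
tool_rot: [0.218, 0.976, -0.001, 0.0]
contact_force: [-0.4, -0.7, -0.3]
width: 13.1
grip_force: 10.0
```

>>> move_arm(
  increments=[
    {"offset": [0,0,0],"rotation": [0,0,0]},
    {"offset": [0,0,0],"rotation": [0,0,0]},
  ],
)

```text
time: 20.45
tcp_pos: [537.2, -149.8, -23.3]
tool_rot: [0.218, 0.976, -0.001, -0.0]
contact_force: [0.0, 0.7, 0.5]
width: 12.9
grip_force: 10.0
```

>>> move_arm(
  increments=[
    {"offset": [0,0,2],"rotation": [0,0,0]},
    {"offset": [0,0,1],"rotation": [0,0,0]},
    {"offset": [0,0,0],"rotation": [0,0,0]},
  ],
)

```text
time: 20.82
tcp_pos: [536.7, -149.6, -26.9]
tool_rot: [0.218, 0.976, -0.001, -0.001]
contact_force: [-0.5, -0.4, -0.4]
width: 12.5
grip_force: 10.0
```

>>> move_arm(
  increments=[
    {"offset": [0,0,0],"rotation": [0,0,0]},
    {"offset": [0,0,0],"rotation": [0,0,0]},
    {"offset": [0,0,0],"rotation": [0,0,0]},
  ],
  grip=0.7,
)

```text
time: 21.2
tcp_pos: [536.7, -149.7, -26.9]
tool_rot: [0.218, 0.976, -0.001, -0.001]
contact_force: [0.3, -0.4, 0.1]
width: 26.2
grip_force: 0.0
```

Run:
```python
from plan import *
check()
p,Q=load();st=(p+Q[:,2]*1,Q)   # 32+1: actual 30+3
a=pick(0,4,45)
plan([(*case(0,86,60),55),(*case(0,86,120),55),(*pick(0,4,75),50),(*a,30),"down",(*pick(0,4,0),20),"LIFT",(*pick(0,4,40),20),(pick(0,4,40)[0]+[0,0,60],a[1],50),(*case(0,42,150),50),(*case(0,42,40),40),"down",(*case(0,42,8.5),11)],start=st)
```

```text
t 21.2 cmd [ 537.4 -149.1  -25.8] meas [ 536.7 -149.7  -26.9] rot err deg [-0.06 -0.1   0.18] F [ 0.3 -0.4  0.1] w 26.2 g 0.0 q [-0.39  0.58  1.8  -0.    0.77 -1.52]
[{"offset":[0,0,-53],"rotation":[-0,-0,0]},{"offset":[0,0,-30],"rotation":[-0,-0,0]},{"offset":[0,-1,-30],"rotation":[-0,-0,0]},{"offset":[16,34,1],"rotation":[-2,3.5,6.5]},{"offset":[19,32,2],"rotation":[-2,3.5,6.5]}]
[{"offset":[22,30,6],"rotation":[-2,3.5,6.5]},{"offset":[25,26,7],"rotation":[-2,3.5,6]},{"offset":[28,23,10],"rotation":[-2,3.5,6.5]},{"offset":[29,20,13],"rotation":[-2.5,3.5,6.5]},{"offset":[30,16,15],"rotation":[-2,3.5,6.5]}]
[{"offset":[31,12,18],"rotation":[-2,3.5,6.5]},{"offset":[31,8,19],"rotation":[-2,3.5,6.5]},{"offset":[0,0,30],"rotation":[0,0,-0]}]
# down
[{"offset":[0,0,15],"rotation":[0,0,-0]},{"offset":[0,0,15],"rotation":[0,0,-0]},{"offset":[0,0,15],"rotation":[0,0,-0]}]
# LIFT
[{"offset":[0,0,-20],"rotation":[0,0,-0]},{"offset":[0,0,-20],"rotation":[0,0,-0]},{"offset":[17,0,-24],"rotation":[0,0,-0]},{"offset":[17,0,-25],"rotation":[0,0,-0]},{"offset":[-36,-6,-25],"rotation":[2,-3.5,-6.5]}]
[{"offset":[-36,-11,-23],"rotation":[2,-3.5,-6.5]},{"offset":[-36,-15,-20],"rotation":[2,-3.5,-6.5]},{"offset":[-35,-21,-18],"rotation":[2,-3.5,-6.5]},{"offset":[-33,-24,-14],"rotation":[2,-3.5,-6.5]},{"offset":[-31,-29,-12],"rotation":[2,-3.5,-6]}]
[{"offset":[-29,-33,-9],"rotation":[2,-3.5,-6.5]},{"offset":[-25,-35,-5],"rotation":[2,-3.5,-6.5]},{"offset":[-21,-39,-4],"rotation":[2,-3.5,-6.5]},{"offset":[0,0,37],"rotation":[0,0,-0]},{"offset":[0,0,37],"rotation":[0,0,-0]}]
[{"offset":[0,0,36],"rotation":[0,0,-0]}]
# down
[{"offset":[0,0,11],"rotation":[0,0,-0]},{"offset":[0,0,10],"rotation":[0,0,-0]},{"offset":[0,0,11],"rotation":[0,0,-0]}]
end [ 519.6 -189.3  -25.9]
```

>>> move_arm(
  increments=[
    {"offset": [0,0,-53],"rotation": [0,0,0]},
    {"offset": [0,0,-30],"rotation": [0,0,0]},
    {"offset": [0,-1,-30],"rotation": [0,0,0]},
    {"offset": [16,34,1],"rotation": [-2,3.5,6.5]},
    {"offset": [19,32,2],"rotation": [-2,3.5,6.5]},
  ],
)

```text
time: 21.82
tcp_pos: [537.4, -74.8, 86.1]
tool_rot: [0.328, 0.942, 0.047, -0.053]
contact_force: [0.3, -0.4, 0.8]
width: 26.4
grip_force: 0.0
```

>>> move_arm(
  increments=[
    {"offset": [22,30,6],"rotation": [-2,3.5,6.5]},
    {"offset": [25,26,7],"rotation": [-2,3.5,6]},
    {"offset": [28,23,10],"rotation": [-2,3.5,6.5]},
    {"offset": [29,20,13],"rotation": [-2.5,3.5,6.5]},
    {"offset": [30,16,15],"rotation": [-2,3.5,6.5]},
  ],
  grip=0.55,
)

```text
time: 22.45
tcp_pos: [539.2, 112.1, 81.6]
tool_rot: [0.567, 0.788, 0.164, -0.175]
contact_force: [-0.4, 0.4, 0.4]
width: 39.5
grip_force: 0.0
```

>>> move_arm(
  increments=[
    {"offset": [31,12,18],"rotation": [-2,3.5,6.5]},
    {"offset": [31,8,19],"rotation": [-2,3.5,6.5]},
    {"offset": [0,0,30],"rotation": [0,0,0]},
    {"offset": [0,0,0],"rotation": [0,0,0]},
  ],
)

```text
time: 22.95
tcp_pos: [536.9, 204.0, 55.0]
tool_rot: [0.645, 0.703, 0.202, -0.221]
contact_force: [0.2, 0.1, 0.5]
width: 39.4
grip_force: 0.0
```

Run:
```python
from plan import *
a=pick(0,4,45);s=r.sense();print("want",a[0].round(1),"meas",s["tcp_pos"].round(1),np.degrees(R.from_matrix(a[1].T@R.from_quat(s["tool_rot"]).as_matrix()).as_rotvec()).round(2),s["width"])
im=r.get_image("top");cv2.imwrite("pics/t9.png",im[:,:,::-1])
for d in r.outline_of("top","purple_a"):
    ys,xs=np.nonzero(d["mask"]);c=cv2.boxPoints(cv2.minAreaRect(np.c_[xs,ys].astype(np.float32)));print(round(d["confidence"],2),c.round().tolist())
print([proj("top",cw(x,86,13.6))[0].round(1) for x in(-53,34)])
```

```text
want [538.3 203.8  55.7] meas [536.9 204.   55. ] [-0.06 -0.1   0.17] 39.4256406390394
0.66 [[224.0, 224.0], [224.0, 218.0], [265.0, 220.0], [265.0, 226.0]]
[array([396.1, 268.9]), array([409.8, 236.5])]
```

>>> move_arm(
  increments=[
    {"offset": [0,0,15],"rotation": [0,0,0]},
    {"offset": [0,0,15],"rotation": [0,0,0]},
    {"offset": [0,0,15],"rotation": [0,0,0]},
    {"offset": [0,0,0],"rotation": [0,0,0]},
    {"offset": [0,0,0],"rotation": [0,0,0]},
  ],
)

```text
time: 23.68
tcp_pos: [536.7, 228.9, 19.1]
tool_rot: [0.646, 0.703, 0.204, -0.22]
contact_force: [0.2, -0.5, -0.4]
width: 39.7
grip_force: 0.0
```

>>> move_arm(
  increments=[
    {"offset": [0,0,0],"rotation": [0,0,0]},
    {"offset": [0,0,0],"rotation": [0,0,0]},
    {"offset": [0,0,0],"rotation": [0,0,0]},
    {"offset": [0,0,0],"rotation": [0,0,0]},
  ],
  grip=1,
)

```text
time: 24.18
tcp_pos: [537.0, 228.6, 19.4]
tool_rot: [0.646, 0.703, 0.204, -0.219]
contact_force: [0.3, -0.9, 2.0]
width: 12.6
grip_force: 10.0
```

>>> move_arm(
  increments=[
    {"offset": [0,0,-20],"rotation": [0,0,0]},
    {"offset": [0,0,-20],"rotation": [0,0,0]},
    {"offset": [17,0,-24],"rotation": [0,0,0]},
    {"offset": [17,0,-25],"rotation": [0,0,0]},
    {"offset": [-36,-6,-25],"rotation": [2,-3.5,-6.5]},
  ],
)

```text
time: 24.8
tcp_pos: [536.4, 161.1, 114.4]
tool_rot: [0.605, 0.749, 0.184, -0.196]
contact_force: [1.0, 0.7, -0.1]
width: 12.7
grip_force: 10.0
```

>>> move_arm(
  increments=[
    {"offset": [-36,-11,-23],"rotation": [2,-3.5,-6.5]},
    {"offset": [-36,-15,-20],"rotation": [2,-3.5,-6.5]},
    {"offset": [-35,-21,-18],"rotation": [2,-3.5,-6.5]},
    {"offset": [-33,-24,-14],"rotation": [2,-3.5,-6.5]},
    {"offset": [-31,-29,-12],"rotation": [2,-3.5,-6]},
  ],
)

```text
time: 25.42
tcp_pos: [525.3, -60.4, 115.9]
tool_rot: [0.379, 0.92, 0.072, -0.074]
contact_force: [-0.0, -0.5, -0.6]
width: 12.8
grip_force: 10.0
```

>>> move_arm(
  increments=[
    {"offset": [-29,-33,-9],"rotation": [2,-3.5,-6.5]},
    {"offset": [-25,-35,-5],"rotation": [2,-3.5,-6.5]},
    {"offset": [-21,-39,-4],"rotation": [2,-3.5,-6.5]},
    {"offset": [0,0,37],"rotation": [0,0,0]},
    {"offset": [0,0,0],"rotation": [0,0,0]},
  ],
)

```text
time: 26.05
tcp_pos: [515.9, -190.1, 78.4]
tool_rot: [0.221, 0.975, 0.002, 0.0]
contact_force: [0.3, 0.0, -0.0]
width: 12.6
grip_force: 10.0
```

Run:
```python
from plan import *
check();s=r.sense();t=case(0,42,150-37);print("want",t[0].round(1),np.degrees(R.from_matrix(t[1].T@R.from_quat(s["tool_rot"]).as_matrix()).as_rotvec()).round(2))
```

```text
t 26.05 cmd [ 519.6 -189.3  -25.9] meas [ 515.9 -190.1   78.4] rot err deg [-0.05  0.13  0.31] F [ 0.3  0.  -0. ] w 12.6 g 10.0 q [-0.48  0.41  1.74  0.01  0.99 -1.61]
want [ 519.1 -189.4   78.7] [-0.28  0.05  0.45]
```

Place purple 2, release and plan the green. That one gets a 30° tilt because of the bottle.

>>> move_arm(
  increments=[
    {"offset": [0,0,37],"rotation": [0,0,0]},
    {"offset": [0,0,36],"rotation": [0,0,0]},
    {"offset": [0,0,11],"rotation": [0,0,0]},
    {"offset": [0,0,10],"rotation": [0,0,0]},
    {"offset": [0,0,11],"rotation": [0,0,0]},
  ],
)

```text
time: 26.68
tcp_pos: [520.1, -190.4, -25.2]
tool_rot: [0.219, 0.976, 0.002, 0.003]
contact_force: [0.8, 0.5, 0.1]
width: 13.0
grip_force: 10.0
```

>>> move_arm(
  increments=[
    {"offset": [0,0,0],"rotation": [0,0,0]},
    {"offset": [0,0,0],"rotation": [0,0,0]},
  ],
)

```text
time: 26.92
tcp_pos: [519.2, -189.9, -25.5]
tool_rot: [0.219, 0.976, 0.002, 0.002]
contact_force: [0.3, 0.2, 0.7]
width: 12.7
grip_force: 10.0
```

>>> move_arm(
  increments=[
    {"offset": [0,0,0],"rotation": [0,0,0]},
    {"offset": [0,0,0],"rotation": [0,0,0]},
    {"offset": [0,0,0],"rotation": [0,0,0]},
  ],
  grip=0.7,
)

```text
time: 27.3
tcp_pos: [519.0, -189.8, -25.8]
tool_rot: [0.219, 0.976, 0.002, 0.002]
contact_force: [0.2, -0.7, -0.3]
width: 26.3
grip_force: 0.0
```

Run:
```python
from plan import *
check()
T=30;k=dict(tilt=T)
a=pick(-1,8,45,**k);h=a[0]+[0,0,70]
# green grasp is at green y=+8 (cap end 73 ahead, round end 45 behind); cap toward -x -> centre it with x=+14
plan([(*case(0,42,60),55),(*case(0,42,150),55),(h,a[1],50),(*a,40),"down",(*pick(-1,8,0,**k),20),"LIFT",(*pick(-1,8,40,**k),20),(pick(-1,8,40,**k)[0]+[0,0,90],a[1],50),(*case(14,-65,165,tilt=T-35),50),(*case(14,-65,40,tilt=T-35),40),"down",(*case(14,-65,9.,tilt=T-35),11)])
```

```text
t 27.3 cmd [ 519.6 -189.3  -25.9] meas [ 519.  -189.8  -25.8] rot err deg [-0.06 -0.12  0.17] F [ 0.2 -0.7 -0.3] w 26.3 g 0.0 q [-0.48  0.57  1.81  0.01  0.76 -1.61]
[{"offset":[0,0,-52],"rotation":[0,0,-0]},{"offset":[0,0,-45],"rotation":[0,0,-0]},{"offset":[0,0,-45],"rotation":[0,0,-0]},{"offset":[10,44,-1],"rotation":[-1.5,3,6.5]},{"offset":[16,43,1],"rotation":[-2,3,6.5]}]
[{"offset":[20,40,3],"rotation":[-1.5,3,6.5]},{"offset":[24,38,6],"rotation":[-2,3,6.5]},{"offset":[28,35,8],"rotation":[-1.5,3,6.5]},{"offset":[31,31,10],"rotation":[-1.5,3,6.5]},{"offset":[34,27,13],"rotation":[-2,3,6.5]}]
[{"offset":[37,23,16],"rotation":[-1.5,3,6.5]},{"offset":[37,18,18],"rotation":[-2,3,6.5]},{"offset":[-17,0,30],"rotation":[0,0,-0]},{"offset":[-18,0,31],"rotation":[0,0,-0]}]
# down
[{"offset":[1,0,15],"rotation":[0,0,-0]},{"offset":[2,0,15],"rotation":[0,0,-0]},{"offset":[1,0,15],"rotation":[0,0,-0]}]
# LIFT
[{"offset":[-2,0,-20],"rotation":[0,0,-0]},{"offset":[-1,0,-20],"rotation":[0,0,-0]},{"offset":[22,0,-39],"rotation":[0,0,-0]},{"offset":[22,0,-39],"rotation":[0,0,-0]},{"offset":[-39,-14,-22],"rotation":[1,-3,-5.5]}]
[{"offset":[-39,-19,-19],"rotation":[1.5,-2.5,-5.5]},{"offset":[-38,-22,-17],"rotation":[1,-3,-5]},{"offset":[-37,-26,-14],"rotation":[1.5,-3,-5.5]},{"offset":[-34,-30,-12],"rotation":[1,-3,-5.5]},{"offset":[-32,-33,-10],"rotation":[1,-2.5,-5.5]}]
[{"offset":[-30,-36,-8],"rotation":[1.5,-3,-5.5]},{"offset":[-25,-39,-5],"rotation":[1,-3,-5.5]},{"offset":[-22,-42,-4],"rotation":[1.5,-2.5,-5]},{"offset":[-19,-43,-1],"rotation":[1,-3,-5.5]},{"offset":[-14,-45,0],"rotation":[1,-3,-5.5]}]
[{"offset":[3,0,31],"rotation":[0,0,-0]},{"offset":[2,0,31],"rotation":[0,0,-0]},{"offset":[3,-1,32],"rotation":[0,0,-0]},{"offset":[3,0,31],"rotation":[0,0,-0]}]
# down
[{"offset":[1,0,10],"rotation":[0,0,-0]},{"offset":[1,0,10],"rotation":[0,0,-0]},{"offset":[0,0,11],"rotation":[0,0,-0]}]
end [ 489.5 -293.9  -25.4]
```

>>> move_arm(
  increments=[
    {"offset": [0,0,-52],"rotation": [0,0,0]},
    {"offset": [0,0,-45],"rotation": [0,0,0]},
    {"offset": [0,0,-45],"rotation": [0,0,0]},
    {"offset": [10,44,-1],"rotation": [-1.5,3,6.5]},
    {"offset": [16,43,1],"rotation": [-2,3,6.5]},
  ],
)

```text
time: 27.92
tcp_pos: [537.9, -100.4, 119.5]
tool_rot: [0.33, 0.942, 0.044, -0.042]
contact_force: [-0.3, 0.8, 0.4]
width: 26.5
grip_force: 0.0
```

>>> move_arm(
  increments=[
    {"offset": [20,40,3],"rotation": [-1.5,3,6.5]},
    {"offset": [24,38,6],"rotation": [-2,3,6.5]},
    {"offset": [28,35,8],"rotation": [-1.5,3,6.5]},
    {"offset": [31,31,10],"rotation": [-1.5,3,6.5]},
    {"offset": [34,27,13],"rotation": [-2,3,6.5]},
  ],
  grip=0.55,
)

```text
time: 28.55
tcp_pos: [584.9, 121.1, 124.1]
tool_rot: [0.573, 0.793, 0.141, -0.15]
contact_force: [0.7, -0.3, 0.1]
width: 39.6
grip_force: 0.0
```

>>> move_arm(
  increments=[
    {"offset": [37,23,16],"rotation": [-1.5,3,6.5]},
    {"offset": [37,18,18],"rotation": [-2,3,6.5]},
    {"offset": [-17,0,30],"rotation": [0,0,0]},
    {"offset": [0,0,0],"rotation": [0,0,0]},
  ],
)

```text
time: 29.05
tcp_pos: [601.0, 209.5, 89.8]
tool_rot: [0.654, 0.711, 0.174, -0.189]
contact_force: [-0.3, 0.1, -0.6]
width: 39.5
grip_force: 0.0
```

Run:
```python
from plan import *
s=r.sense();a=pick(-1,8,45,tilt=30);b=a[0]-a[1]@[-18,0,31.]
print("want",b.round(1),"meas",s["tcp_pos"].round(1),np.degrees(R.from_matrix(a[1].T@R.from_quat(s["tool_rot"]).as_matrix()).as_rotvec()).round(2),s["contact_force"].round(1))
```

```text
want [603.  209.8  91.9] meas [601.  209.5  89.8] [-0.14 -0.16  0.27] [-0.3  0.1 -0.6]
```

>>> move_arm(
  increments=[
    {"offset": [-18,0,31],"rotation": [0,0,0]},
    {"offset": [1,0,15],"rotation": [0,0,0]},
    {"offset": [2,0,15],"rotation": [0,0,0]},
    {"offset": [1,0,15],"rotation": [0,0,0]},
    {"offset": [0,0,0],"rotation": [0,0,0]},
  ],
)

```text
time: 29.68
tcp_pos: [600.8, 235.7, 18.4]
tool_rot: [0.654, 0.711, 0.176, -0.188]
contact_force: [-0.2, 0.2, -0.0]
width: 39.6
grip_force: 0.0
```

>>> move_arm(
  increments=[
    {"offset": [0,0,0],"rotation": [0,0,0]},
    {"offset": [0,0,0],"rotation": [0,0,0]},
  ],
)

```text
time: 29.92
tcp_pos: [602.2, 234.6, 19.5]
tool_rot: [0.654, 0.711, 0.176, -0.187]
contact_force: [0.1, 0.4, -0.8]
width: 39.3
grip_force: 0.0
```

>>> move_arm(
  increments=[
    {"offset": [0,0,0],"rotation": [0,0,0]},
    {"offset": [0,0,0],"rotation": [0,0,0]},
    {"offset": [0,0,0],"rotation": [0,0,0]},
    {"offset": [0,0,0],"rotation": [0,0,0]},
  ],
  grip=1,
)

```text
time: 30.42
tcp_pos: [601.7, 234.7, 19.0]
tool_rot: [0.654, 0.711, 0.176, -0.188]
contact_force: [-0.4, -0.4, 1.0]
width: 12.7
grip_force: 10.0
```

>>> move_arm(
  increments=[
    {"offset": [-2,0,-20],"rotation": [0,0,0]},
    {"offset": [-1,0,-20],"rotation": [0,0,0]},
    {"offset": [22,0,-39],"rotation": [0,0,0]},
    {"offset": [22,0,-39],"rotation": [0,0,0]},
    {"offset": [-39,-14,-22],"rotation": [1,-3,-5.5]},
  ],
)

```text
time: 31.05
tcp_pos: [595.3, 165.5, 146.2]
tool_rot: [0.62, 0.75, 0.163, -0.163]
contact_force: [0.4, -0.7, -0.8]
width: 12.5
grip_force: 10.0
```

>>> move_arm(
  increments=[
    {"offset": [-39,-19,-19],"rotation": [1.5,-2.5,-5.5]},
    {"offset": [-38,-22,-17],"rotation": [1,-3,-5]},
    {"offset": [-37,-26,-14],"rotation": [1.5,-3,-5.5]},
    {"offset": [-34,-30,-12],"rotation": [1,-3,-5.5]},
    {"offset": [-32,-33,-10],"rotation": [1,-2.5,-5.5]},
  ],
)

```text
time: 31.68
tcp_pos: [539.9, -66.1, 137.3]
tool_rot: [0.435, 0.895, 0.08, -0.063]
contact_force: [0.5, 0.2, -0.8]
width: 12.6
grip_force: 10.0
```

>>> move_arm(
  increments=[
    {"offset": [-30,-36,-8],"rotation": [1.5,-3,-5.5]},
    {"offset": [-25,-39,-5],"rotation": [1,-3,-5.5]},
    {"offset": [-22,-42,-4],"rotation": [1.5,-2.5,-5]},
    {"offset": [-19,-43,-1],"rotation": [1,-3,-5.5]},
    {"offset": [-14,-45,0],"rotation": [1,-3,-5.5]},
  ],
)

```text
time: 32.3
tcp_pos: [487.0, -296.1, 132.6]
tool_rot: [0.217, 0.975, -0.009, 0.046]
contact_force: [-0.3, 0.1, 0.4]
width: 13.1
grip_force: 10.0
```

>>> move_arm(
  increments=[
    {"offset": [3,0,31],"rotation": [0,0,0]},
    {"offset": [2,0,31],"rotation": [0,0,0]},
    {"offset": [0,0,0],"rotation": [0,0,0]},
  ],
)

```text
time: 32.67
tcp_pos: [486.3, -293.2, 67.9]
tool_rot: [0.219, 0.975, -0.007, 0.043]
contact_force: [0.6, 0.1, -0.2]
width: 12.6
grip_force: 10.0
```

Run:
```python
from plan import *
s=r.sense();a=case(14,-65,165-62.5,tilt=-5)
print("want",a[0].round(1),"meas",s["tcp_pos"].round(1),np.degrees(R.from_matrix(a[1].T@R.from_quat(s["tool_rot"]).as_matrix()).as_rotvec()).round(2),s["contact_force"].round(1))
```

```text
want [ 489.2 -293.6   68.3] meas [ 486.3 -293.2   67.9] [-0.31  0.01  0.28] [ 0.6  0.1 -0.2]
```

>>> move_arm(
  increments=[
    {"offset": [3,-1,32],"rotation": [0,0,0]},
    {"offset": [3,0,31],"rotation": [0,0,0]},
    {"offset": [1,0,10],"rotation": [0,0,0]},
    {"offset": [1,0,10],"rotation": [0,0,0]},
    {"offset": [0,0,11],"rotation": [0,0,0]},
  ],
)

```text
time: 33.3
tcp_pos: [489.4, -295.1, -24.9]
tool_rot: [0.218, 0.975, -0.008, 0.046]
contact_force: [-0.7, 0.4, -0.5]
width: 12.7
grip_force: 10.0
```

>>> move_arm(
  increments=[
    {"offset": [0,0,0],"rotation": [0,0,0]},
    {"offset": [0,0,0],"rotation": [0,0,0]},
  ],
)

```text
time: 33.55
tcp_pos: [488.7, -294.4, -25.3]
tool_rot: [0.218, 0.975, -0.007, 0.045]
contact_force: [-0.0, 0.1, -0.2]
width: 12.7
grip_force: 10.0
```

>>> move_arm(
  increments=[
    {"offset": [0,0,0],"rotation": [0,0,0]},
    {"offset": [0,0,0],"rotation": [0,0,0]},
    {"offset": [0,0,0],"rotation": [0,0,0]},
  ],
  grip=0.7,
)

```text
time: 33.92
tcp_pos: [488.5, -294.3, -25.5]
tool_rot: [0.218, 0.975, -0.007, 0.045]
contact_force: [-0.2, 0.0, -0.5]
width: 26.3
grip_force: 0.0
```

Run:
```python
from plan import *
check()
# lid: raise to clear (tip above 300 not needed off-middle: edge 215, catch 255)
p,Q=load()
# raise well, back toward robot, so top view sees the case
plan([(p-Q[:,2]*60,Q,50),(*case(-40,-40,275),50)])
```

```text
t 33.92 cmd [ 489.5 -293.9  -25.4] meas [ 488.5 -294.3  -25.5] rot err deg [-0.04 -0.11  0.18] F [-0.2  0.  -0.5] w 26.3 g 0.0 q [-0.68  0.55  1.85  0.04  0.65 -1.85]
[{"offset":[0,0,-30],"rotation":[0,0,0]},{"offset":[0,0,-30],"rotation":[0,0,0]},{"offset":[7,5,-42],"rotation":[0,1,0]},{"offset":[7,6,-42],"rotation":[0,1,0]},{"offset":[8,5,-42],"rotation":[0,1,0]}]
[{"offset":[9,5,-41],"rotation":[0,1,0]},{"offset":[10,5,-42],"rotation":[0,1,0]}]
end [ 447.9 -247.   241. ]
```

>>> move_arm(
  increments=[
    {"offset": [0,0,-30],"rotation": [0,0,0]},
    {"offset": [0,0,-30],"rotation": [0,0,0]},
    {"offset": [7,5,-42],"rotation": [0,1,0]},
    {"offset": [7,6,-42],"rotation": [0,1,0]},
    {"offset": [8,5,-42],"rotation": [0,1,0]},
  ],
)

```text
time: 34.55
tcp_pos: [461.2, -264.6, 159.7]
tool_rot: [0.218, 0.976, -0.002, 0.019]
contact_force: [0.9, -0.3, 0.0]
width: 26.5
grip_force: 0.0
```

>>> move_arm(
  increments=[
    {"offset": [9,5,-41],"rotation": [0,1,0]},
    {"offset": [10,5,-42],"rotation": [0,1,0]},
  ],
  grip=1,
)

```text
time: 34.8
tcp_pos: [445.8, -246.8, 242.1]
tool_rot: [0.218, 0.976, 0.002, 0.002]
contact_force: [0.4, -0.4, -1.2]
width: 9.9
grip_force: 0.0
```

Run:
```python
from plan import *
check()
for n in("scene","top"):
  im=r.get_image(n);cv2.imwrite(f"pics/{n}10.png",im[:,:,::-1])
  for l in("purple_a","green","lid","catch"):
    for d in r.outline_of(n,l):
      ys,xs=np.nonzero(d["mask"]);c=cv2.boxPoints(cv2.minAreaRect(np.c_[xs,ys].astype(np.float32)));print(n,l,round(d["confidence"],2),c.round().astype(int).tolist())
  print("pred",[[proj(n,cw(x,y,14))[0].round().tolist() for x in xx] for y,xx in((86,(-54,34)),(42,(-54,34)),(-65,(-59,60)))])
  for a in(1.7,1.75,1.8,1.85): print(a,[proj(n,cw(82.5-167*np.cos(a)+8*np.sin(a),y,52.5+167*np.sin(a)+8*np.cos(a)))[0].round(1).tolist() for y in(137,-137)],"catch end",proj(n,cw(82.5-210*np.cos(a),0,52.5+210*np.sin(a)))[0].round(1))
```

```text
t 34.8 cmd [ 447.9 -247.   241. ] meas [ 445.8 -246.8  242.1] rot err deg [-0.06 -0.07  0.17] F [ 0.4 -0.4 -1.2] w 9.9 g 0.0 q [-0.65  0.18  1.63  0.01  1.33 -1.78]
scene purple_a 0.47 [[266, 256], [271, 256], [273, 283], [268, 283]]
scene purple_a 0.46 [[359, 272], [385, 257], [387, 262], [362, 276]]
scene purple_a 0.42 [[370, 282], [395, 268], [397, 273], [372, 287]]
scene green 0.7 [[390, 314], [425, 292], [428, 298], [394, 320]]
scene lid 0.86 [[386, 229], [432, 185], [500, 258], [454, 301]]
scene lid 0.3 [[344, 261], [396, 230], [418, 268], [366, 299]]
scene catch 0.67 [[391, 314], [425, 294], [428, 299], [394, 319]]
scene catch 0.52 [[435, 209], [445, 200], [456, 211], [446, 220]]
pred [[[358.0, 274.0], [385.0, 259.0]], [[368.0, 285.0], [395.0, 270.0]], [[392.0, 316.0], [428.0, 293.0]]]
1.7 [[402.8, 184.4], [477.5, 256.0]] catch end [440.2 206.6]
1.75 [[405.3, 183.6], [479.9, 254.9]] catch end [443.4 205.3]
1.8 [[407.7, 182.9], [482.3, 253.9]] catch end [446.6 204.1]
1.85 [[410.0, 182.3], [484.6, 253.0]] catch end [449.6 203.1]
top purple_a 0.75 [[293, 303], [299, 297], [322, 326], [315, 331]]
top purple_a 0.67 [[395, 265], [407, 234], [412, 236], [400, 267]]
top purple_a 0.58 [[411, 273], [424, 240], [430, 242], [417, 275]]
top purple_a 0.28 [[296, 165], [316, 165], [316, 197], [296, 197]]
top green 0.6 [[452, 294], [468, 253], [473, 255], [457, 296]]
top lid 0.8 [[400, 206], [421, 155], [515, 194], [494, 245]]
top lid 0.4 [[409, 272], [425, 241], [433, 245], [417, 276]]
pred [[[396.0, 269.0], [410.0, 236.0]], [[413.0, 277.0], [427.0, 244.0]], [[454.0, 297.0], [472.0, 252.0]]]
1.7 [[416.3, 174.7], [540.1, 226.3]] catch end [483.  195.7]
1.75 [[417.7, 171.5], [541.2, 222.9]] catch end [484.7 191.3]
1.8 [[419.0, 168.4], [542.2, 219.6]] catch end [486.2 187.1]
1.85 [[420.2, 165.5], [543.0, 216.5]] catch end [487.7 183. ]
```

All three tubes lie where intended: purples at top px (402,250) and (420,258), green at (462,274). The lid is at about 1.82 rad. Next: go over and behind the lid, off the middle.

Run:
```python
from plan import *
Y=50
W=[(*case(-40,Y,278),50),(*case(150,Y,278),50),(*case(150,Y,195),50),"SWEEP"]
for f in(1.82,1.7,1.571,1.4,1.2,1.0,.8,.6,.4,.2,.08,0):
    d=np.array([-np.cos(f),np.sin(f)]);n=np.array([np.sin(f),np.cos(f)])
    if f>1.57: x=82.5+167*d[0]+7.5*n[0]+10;z=196
    else: x,z=np.array([82.5,52.5])+145*d+7.5*n+[10,0]
    W.append((*case(x,Y,z),32))
W+=[(*case(-52.5,Y,58.),30)]
plan(W)
```

```text
[{"offset":[0,45,-1],"rotation":[0,0,0]},{"offset":[0,45,-1],"rotation":[0,0,0]},{"offset":[-48,0,0],"rotation":[0,0,0]},{"offset":[-47,0,0],"rotation":[0,0,0]},{"offset":[-48,0,0],"rotation":[0,0,0]}]
[{"offset":[-47,0,0],"rotation":[0,0,0]},{"offset":[0,0,41],"rotation":[0,0,0]},{"offset":[0,0,42],"rotation":[0,0,0]}]
# SWEEP
[{"offset":[9,0,-1],"rotation":[0,0,0]},{"offset":[20,0,0],"rotation":[0,0,0]},{"offset":[21,0,0],"rotation":[0,0,0]},{"offset":[25,0,-1],"rotation":[0,0,0]},{"offset":[28,0,6],"rotation":[0,0,0]}]
[{"offset":[27,0,12],"rotation":[0,0,0]},{"offset":[23,0,17],"rotation":[0,0,0]},{"offset":[20,0,21],"rotation":[0,0,0]},{"offset":[15,0,25],"rotation":[0,0,0]},{"offset":[10,0,27],"rotation":[0,0,0]}]
[{"offset":[4,-1,17],"rotation":[0,0,0]},{"offset":[1,0,12],"rotation":[0,0,0]},{"offset":[0,0,2],"rotation":[0,0,0]}]
end [ 474.4 -160.2   23.3]
```

>>> move_arm(
  increments=[
    {"offset": [0,45,-1],"rotation": [0,0,0]},
    {"offset": [0,45,-1],"rotation": [0,0,0]},
    {"offset": [-48,0,0],"rotation": [0,0,0]},
    {"offset": [-47,0,0],"rotation": [0,0,0]},
    {"offset": [-48,0,0],"rotation": [0,0,0]},
  ],
)

```text
time: 35.92
tcp_pos: [615.2, -227.0, 242.8]
tool_rot: [0.218, 0.976, 0.002, 0.002]
contact_force: [0.2, -0.9, 0.1]
width: 0.6
grip_force: 0.0
```

>>> move_arm(
  increments=[
    {"offset": [-47,0,0],"rotation": [0,0,0]},
    {"offset": [0,0,0],"rotation": [0,0,0]},
    {"offset": [0,0,41],"rotation": [0,0,0]},
    {"offset": [0,0,42],"rotation": [0,0,0]},
    {"offset": [0,0,0],"rotation": [0,0,0]},
  ],
)

```text
time: 36.55
tcp_pos: [653.1, -244.5, 156.7]
tool_rot: [0.218, 0.976, 0.003, -0.002]
contact_force: [-0.4, 0.6, -1.1]
width: 0.6
grip_force: 0.0
```

Run:
```python
from plan import *
a=case(150,50,195);s=r.sense();print(a[0].round(1),s["tcp_pos"].round(1),s["contact_force"].round(1),s["time"],s["width"])
for d in r.outline_of("scene","lid")[:1]:
  ys,xs=np.nonzero(d["mask"]);c=cv2.boxPoints(cv2.minAreaRect(np.c_[xs,ys].astype(np.float32)));print(d["confidence"],c.round().tolist())
```

```text
[ 658.4 -245.7  160.7] [ 653.1 -244.5  156.7] [-0.4  0.6 -1.1] 36.55 0.6142890561158352
0.86 [[386.0, 229.0], [432.0, 185.0], [500.0, 258.0], [454.0, 301.0]]
```

>>> move_arm(
  increments=[
    {"offset": [9,0,-1],"rotation": [0,0,0]},
    {"offset": [20,0,0],"rotation": [0,0,0]},
    {"offset": [21,0,0],"rotation": [0,0,0]},
    {"offset": [25,0,-1],"rotation": [0,0,0]},
    {"offset": [28,0,6],"rotation": [0,0,0]},
  ],
)

```text
time: 37.22
tcp_pos: [565.7, -203.7, 159.9]
tool_rot: [0.218, 0.976, 0.001, 0.006]
contact_force: [1.8, -0.9, -1.0]
width: 0.6
grip_force: 0.9
```

Run:
```python
from plan import *
s=r.sense();print(s["tcp_pos"].round(1),s["contact_force"].round(1),s["time"])
p=s["tcp_pos"]-[0,0,34.3];d=p[:2]-C0;print("case x",np.cos(YC)*d[0]+np.sin(YC)*d[1],"y",-np.sin(YC)*d[0]+np.cos(YC)*d[1],p[2])
for d in r.outline_of("scene","lid")[:1]:
  ys,xs=np.nonzero(d["mask"]);c=cv2.boxPoints(cv2.minAreaRect(np.c_[xs,ys].astype(np.float32)));print(d["confidence"],c.round().tolist(),d["bbox"])
for a in(1.0,1.2,1.4,1.6):print(a,[proj("scene",cw(82.5-167*np.cos(a)+8*np.sin(a),y,52.5+167*np.sin(a)+8*np.cos(a)))[0].round(1).tolist() for y in(137,-137)])
```

```text
[ 565.7 -203.7  159.9] [ 1.8 -0.9 -1. ] 37.225
case x 48.23386188863558 y 48.81053487629171 125.64358627542883
0.86 [[386.0, 229.0], [432.0, 185.0], [500.0, 258.0], [454.0, 301.0]] [388.8, 197.9, 92.3, 102.0]
1.0 [[366.6, 207.9], [438.6, 283.8]]
1.2 [[376.7, 199.2], [449.9, 274.0]]
1.4 [[387.3, 191.9], [461.3, 265.5]]
1.6 [[397.8, 186.4], [472.3, 258.7]]
```

>>> move_arm(
  increments=[
    {"offset": [27,0,12],"rotation": [0,0,0]},
    {"offset": [23,0,17],"rotation": [0,0,0]},
    {"offset": [20,0,21],"rotation": [0,0,0]},
    {"offset": [15,0,25],"rotation": [0,0,0]},
    {"offset": [10,0,27],"rotation": [0,0,0]},
  ],
)

```text
time: 37.9
tcp_pos: [479.7, -162.5, 55.6]
tool_rot: [0.218, 0.976, 0.002, 0.004]
contact_force: [0.6, -0.1, 1.5]
width: 0.4
grip_force: 0.4
```

>>> move_arm(
  increments=[
    {"offset": [4,-1,17],"rotation": [0,0,0]},
    {"offset": [1,0,10],"rotation": [0,0,0]},
    {"offset": [0,0,0],"rotation": [0,0,0]},
  ],
)

```text
time: 38.28
tcp_pos: [474.3, -160.8, 27.6]
tool_rot: [0.218, 0.976, 0.002, 0.003]
contact_force: [-0.2, 0.6, -0.8]
width: 0.5
grip_force: 0.0
```

Run:
```python
from plan import *
s=r.sense();print(s["tcp_pos"].round(1),s["contact_force"].round(1),s["time"])
p=s["tcp_pos"]+[0,0,34.3];d=p[:2]-C0;print("case x",np.cos(YC)*d[0]+np.sin(YC)*d[1],"y",-np.sin(YC)*d[0]+np.cos(YC)*d[1],p[2])
```

```text
[ 474.3 -160.8   27.6] [-0.2  0.6 -0.8] 38.275
case x -52.71186697509829 y 48.972904946926754 61.87917673340055
```

>>> move_arm(
  increments=[
    {"offset": [0,0,2],"rotation": [0,0,0]},
    {"offset": [0,0,0],"rotation": [0,0,0]},
  ],
)

```text
time: 38.52
tcp_pos: [474.9, -161.2, 26.2]
tool_rot: [0.218, 0.976, 0.002, 0.003]
contact_force: [-0.1, 1.7, 3.6]
width: 0.5
grip_force: 1.8
```

>>> move_arm(
  increments=[
    {"offset": [0,0,1],"rotation": [0,0,0]},
    {"offset": [0,0,0],"rotation": [0,0,0]},
  ],
)

```text
time: 38.78
tcp_pos: [475.0, -161.2, 26.0]
tool_rot: [0.218, 0.976, 0.002, 0.004]
contact_force: [-2.8, 1.2, 14.7]
width: 0.4
grip_force: 7.7
```

>>> move_arm(
  increments=[
    {"offset": [0,0,1],"rotation": [0,0,0]},
    {"offset": [0,0,0],"rotation": [0,0,0]},
  ],
)

```text
time: 39.02
tcp_pos: [475.0, -161.2, 25.8]
tool_rot: [0.218, 0.976, 0.002, 0.004]
contact_force: [-4.6, 2.9, 25.3]
width: 0.3
grip_force: 13.0
```

Lid shut: rigid contact at tip z = 60.2. Now the catch.

Run:
```python
from plan import *
W=[(*case(-52,49,85),30),(*case(-122,0,85),45),(*case(-122,0,64),30),"FOLD"]
for f in(.05,.35,.65,.95,1.25,1.5):
    c=np.array([-87.5,56])+25*np.array([-np.cos(f),-np.sin(f)])+3*np.array([-np.sin(f),np.cos(f)])
    W.append((*case(c[0]-10,0,c[1]),20))
W+=[(*case(-100,0,24),20)]
plan(W)
```

```text
[{"offset":[-1,-1,-27],"rotation":[0,0,0]},{"offset":[35,-24,0],"rotation":[0,0,0]},{"offset":[35,-24,-1],"rotation":[0,0,0]},{"offset":[0,-1,21],"rotation":[0,0,0]}]
# FOLD
[{"offset":[1,0,7],"rotation":[0,0,0]},{"offset":[-1,0,7],"rotation":[0,0,0]},{"offset":[-3,0,7],"rotation":[0,0,0]},{"offset":[-4,0,6],"rotation":[0,0,0]},{"offset":[-7,0,4],"rotation":[0,0,0]}]
[{"offset":[-6,0,2],"rotation":[0,0,0]},{"offset":[-2,0,7],"rotation":[0,0,0]}]
end [ 410.8 -185.5   -9.9]
```

>>> move_arm(
  increments=[
    {"offset": [-1,-1,-27],"rotation": [0,0,0]},
    {"offset": [35,-24,0],"rotation": [0,0,0]},
    {"offset": [35,-24,-1],"rotation": [0,0,0]},
    {"offset": [0,-1,21],"rotation": [0,0,0]},
    {"offset": [0,0,0],"rotation": [0,0,0]},
  ],
)

```text
time: 39.65
tcp_pos: [389.2, -176.2, 29.4]
tool_rot: [0.219, 0.976, 0.002, 0.002]
contact_force: [-0.3, -0.2, 0.2]
width: 0.1
grip_force: 0.0
```

>>> move_arm(
  increments=[
    {"offset": [1,0,7],"rotation": [0,0,0]},
    {"offset": [-1,0,7],"rotation": [0,0,0]},
    {"offset": [-3,0,7],"rotation": [0,0,0]},
    {"offset": [-4,0,6],"rotation": [0,0,0]},
  ],
)

```text
time: 40.15
tcp_pos: [396.7, -179.3, 2.3]
tool_rot: [0.218, 0.976, 0.002, 0.002]
contact_force: [-0.7, 0.1, 2.1]
width: 0.6
grip_force: 1.1
```

>>> move_arm(
  increments=[
    {"offset": [-7,0,4],"rotation": [0,0,0]},
    {"offset": [-6,0,2],"rotation": [0,0,0]},
    {"offset": [-2,0,7],"rotation": [0,0,0]},
    {"offset": [0,0,0],"rotation": [0,0,0]},
  ],
)

```text
time: 40.65
tcp_pos: [409.5, -185.3, -10.9]
tool_rot: [0.218, 0.976, 0.002, 0.002]
contact_force: [-2.4, 0.7, -0.9]
width: 0.3
grip_force: 1.1
```

Run:
```python
from plan import *
check();s=r.sense()
p=s["tcp_pos"]+[0,0,34.3];d=p[:2]-C0;print("case x",np.cos(YC)*d[0]+np.sin(YC)*d[1],"y",-np.sin(YC)*d[0]+np.cos(YC)*d[1],p[2])
```

```text
t 40.65 cmd [ 410.8 -185.5   -9.9] meas [ 409.5 -185.3  -10.9] rot err deg [-0.07 -0.02  0.18] F [-2.4  0.7 -0.9] w 0.3 g 1.1 q [-0.58  0.45  2.03  0.01  0.66 -1.72]
case x -101.02762738311331 y -0.5684703766044166 23.3800535101242
```

>>> move_arm(
  increments=[
    {"offset": [-3,0,0],"rotation": [0,0,0]},
    {"offset": [0,0,0],"rotation": [0,0,0]},
  ],
)

```text
time: 40.9
tcp_pos: [409.4, -185.1, -10.9]
tool_rot: [0.218, 0.976, 0.003, -0.001]
contact_force: [-8.2, 1.2, -0.3]
width: 0.3
grip_force: 3.8
```

>>> move_arm(
  increments=[
    {"offset": [-2,0,0],"rotation": [0,0,0]},
    {"offset": [0,0,0],"rotation": [0,0,0]},
  ],
)

```text
time: 41.15
tcp_pos: [409.3, -185.0, -11.0]
tool_rot: [0.218, 0.976, 0.003, -0.002]
contact_force: [-12.3, 2.4, 4.7]
width: 0.3
grip_force: 5.8
```

>>> move_arm(
  increments=[
    {"offset": [-1,0,0],"rotation": [0,0,0]},
    {"offset": [0,0,0],"rotation": [0,0,0]},
  ],
)

```text
time: 41.4
tcp_pos: [409.3, -185.0, -11.0]
tool_rot: [0.218, 0.976, 0.004, -0.003]
contact_force: [-13.6, 3.5, 6.7]
width: 0.3
grip_force: 6.8
```

Rigid stop, so the catch is against the front. I'll back off and verify.

>>> move_arm(
  increments=[
    {"offset": [10,0,0],"rotation": [0,0,0]},
    {"offset": [25,0,0],"rotation": [0,0,0]},
    {"offset": [0,0,-50],"rotation": [0,0,0]},
    {"offset": [0,40,-50],"rotation": [0,0,0]},
    {"offset": [0,60,-50],"rotation": [0,0,0]},
  ],
)

```text
time: 42.02
tcp_pos: [422.4, -95.4, 131.5]
tool_rot: [0.219, 0.976, 0.002, 0.005]
contact_force: [0.5, -0.8, -0.3]
width: 0.4
grip_force: 0.0
```

>>> move_arm(
  increments=[
    {"offset": [0,60,-20],"rotation": [0,0,0]},
    {"offset": [0,60,0],"rotation": [0,0,0]},
    {"offset": [0,60,0],"rotation": [0,0,0]},
    {"offset": [0,0,0],"rotation": [0,0,0]},
  ],
)

```text
time: 42.52
tcp_pos: [499.4, 70.8, 150.5]
tool_rot: [0.216, 0.976, 0.003, 0.004]
contact_force: [-0.6, -0.6, -0.8]
width: 0.2
grip_force: 0.0
```

Run:
```python
from plan import *
s=r.sense();print(s["tcp_pos"],s["time"],s["contact_force"])
a=r.get_image("scene")[:,:,::-1];b=r.get_image("top")[:,:,::-1]
A=cv2.resize(a[150:350,250:470],(440,400));B=cv2.resize(a[260:350,330:420],(360,360),interpolation=cv2.INTER_CUBIC)
o=np.zeros((400,800,3),np.uint8);o[:,:440]=A;o[:360,440:]=B;cv2.imwrite("pics/end.png",o)
for z,n in((18,"folded end"),(56,"hinge")): print(n,[proj("scene",cw(-90,y,z))[0].round(1) for y in(-20,20)],(proj("scene",cw(-90,0,z))[0]-[330,260])*4+[440,0])
print("unfolded",(proj("scene",cw(-125,0,56))[0]-[330,260])*4+[440,0])
```

```text
[499.43993477  70.77443549 150.46727359] 42.525 [-0.58441484 -0.58114677 -0.81970221]
folded end [array([371.2, 307.8]), array([362. , 296.8])] [586.10983703 168.9733057 ]
hinge [array([372. , 299.7]), array([362.6, 288.6])] [589.15540108 136.45470582]
unfolded [543.60779445 162.74700501]
```

View pics/end.png

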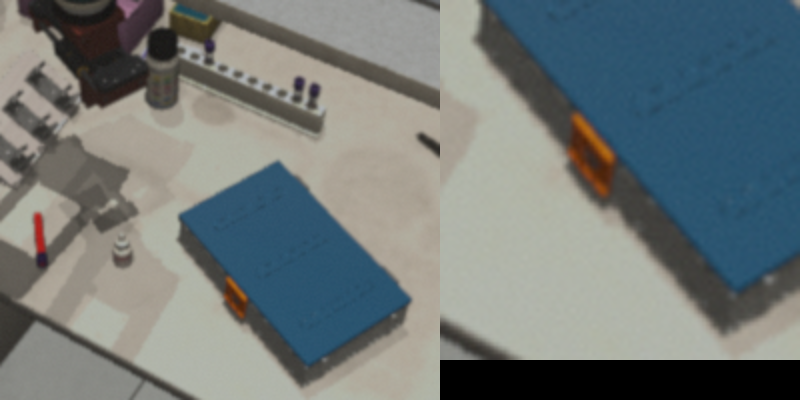

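The final picture shows the lid shut and the orange catch folded flat on the front at scene px (367,297). The strip bottle, dropper bottle and red tube are undisturbed, so I'm handing in.

```bash
python3 -c "
from station import r
print(r.close_job())"
```

```text
the job is handed in; nothing more can be done
None
```

All three tubes are lying in the trays of their own cap colour, the lid is shut and the catch is folded down; I handed the job in at about 42.5 s of the 72 s allowed, and no verdict came back.

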